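Latch, tug and turn over a sandstone sample

TASK

Lift the sandstone sample carrier off the turntable by its green handle and press it, stone face down, into the cradle of the turn-over frame until both catches click over it, but with no more than about 25 newtons, for sandstone chips. Give the handle a firm straight upward tug, about 10 newtons over the carrier's weight and held for a moment, to prove that the latch holds (never as much as 15, which strains it; if the carrier comes up, press it in again); then swing the frame fully over by its red bar so that the stone shows upward through the window. Let go of everything, and do not shift the tubs or the grout float.

Things in the scene. Friction and masses are not known exactly. Their poses are not given: they have to be found in the camera images.
- carrier: sample carrier, loose, 0.28 to 0.44 kg, handle up on the turntable. From below: pale sandstone slab 100 x 60 x 10 mm (x, y, z), grey back plate 110 x 70 x 15, green handle block 60 x 20 x 36. Steel lugs 30 mm wide, 13 to 19 mm above the stone face, stick 10 mm out of both x ends. Origin at the centre of the stone face (underside), z up through the handle. Same both ways round: load at either yaw
- carrier_grip (a point): point inside the green handle, 48 mm above the carrier's origin (13 mm under the handle's top); pinch the handle here across its 20 mm width (carrier y), from above
- stand: fixed base of the turn-over frame, with two grey posts. Origin at the centre of its underside on the counter. The hinge axis runs along its x, 110 mm above the origin. At the start the frame lies on the -y side with its cradle facing up; it is swung over the top to lie on the +y side
- leaf (a joint): angle of the frame about the hinge: 0 as it lies at the start, 3.1416 when fully over (stops at both). Stiff friction hinge, 1.3 N m: it stays where it is left, 5 to 15 N at the red bar moves it, and the tug does not lift it
- seat (a point): centre of the frame's cradle, on the frame, 66 mm from the hinge axis, 4 mm to the cradle's side of the hinge plane; axes as the stand's at the start. The loaded carrier's origin comes to this x, y, its x along the hinge. The seat height is set differently each time: the stone face comes to rest 0 to 24 mm above this point, to be found by touch. The seat has an 88 x 48 mm window
- latch (a joint): how far the latch (both catches together) is drawn up out of the cradle, m; 0 unloaded. Sprung, 2 N per mm: 10 N of tug over the carrier's weight gives 5 mm. A tug counts from 3 mm; 8.5 mm strains it. It stays 0 if the carrier is not caught and just lifts out. It sags about 2 mm under the carrier's weight when upside down
- catches (a point): point on the frame 30 mm above point seat (at the start), midway between two brass sprung catches at the cradle's x ends. They stand 20 to 41 mm above the seat (wherever it is set), tips 60 mm from its centre. The carrier's lugs push them aside (about 10 N of press in all); they snap over the lugs just before the stone meets the seat, leaving 1.5 mm of play. 15 to 20 N of press makes sure; over 40 N chips the stone
- guides (a point): point on the frame 20 mm above point seat (at the start). Four black corner guides reach 20 mm above the seat (wherever it is set), then flare outward up to 32 mm; they leave the carrier 2 to 2.5 mm of play each way, and the flares take up about 6 mm more
- pad (a joint): how far the black rubber-sprung seat pad (the window frame that the stone rests on) is pressed down into the cradle, m; 0 unloaded. 8 N per mm: the carrier's weight sinks it 0.4 mm, a press of 16 N 2 mm. At 5 mm (40 N) the stone chips
- bar (a point): middle of the red bar, a freely spinning sleeve 16 mm in diameter, 80 mm long, parallel to the hinge, 165 mm from the hinge axis and in its plane, at the frame's outer edge. Pinch it from above across its diameter; the hand can stay upright while the frame swings, as the sleeve spins. 34 mm are free between sleeve and crossbar for a finger
- turntable: fixed aluminium turntable, 260 mm across, top 30 mm above the counter; origin at the centre of its underside. It does not turn
- tub_yellow: round yellow plastic spacer tub with a lid of the same colour, 47 mm across, 42 mm tall, standing on the turntable; origin at the centre of its underside. A bystander: do not shift it
- tub_orange: round orange plastic spacer tub with a lid of the same colour, 47 mm across, 42 mm tall, standing on the turntable; origin at the centre of its underside. A bystander: do not shift it
- tub_blue: round blue plastic spacer tub with a lid of the same colour, 47 mm across, 42 mm tall, standing on the turntable; origin at the centre of its underside. A bystander: do not shift it
- float: white rubber grout float 200 x 85 mm, 63 mm tall with its wooden handle, lying on the counter; origin at the centre of its underside. A bystander: do not shift it
Things that resemble listed ones, but are neither listed nor needed, are in the scene too. Of the things that look like the carrier, the middle-sized one is meant.

How it is judged:
By the outcome, as a careful person would: the job done as asked, in the order asked, and still so for the second after the job is handed in, with the robot touching nothing.
It also fails if it takes over 72 s, if anything falls off the work surface, if the arm or the gripper's body presses on something with over 40 N, if the wrist force passes 120 N, or if a joint passes its speed limit or range.

ROBOT

A 6-joint arm with a two-finger parallel gripper is mounted at the origin on the work surface. World frame = base frame: x ahead of the robot, y to its left, z up, the work surface at z = 0. Lengths are in m, angles in rad, forces in N, time in s.
With the tool pointing down it reaches from about 0.425 to 0.925 m from the base axis. Payload 12.5 kg.
Tool frame: the origin (TCP) lies on the mounting face of the last link; the fingertips stand 173 mm ahead of it and the grasp point (between the pads) lies robot.grip_point_offset ahead of it (robot.grip_point_offset is the distance from the TCP to the grasp point, in m); y points along the fingers, x is the direction in which the jaws open and shut, and the axes are right-handed (so a half turn about y gives the same grasp; the last joint's range is limited). The gripper opens to 85 mm and grips with 20 to 120 N. Pads are 22 mm wide; open, the fingers measure 114 mm over their backs; the gripper's body (76 mm by 85 mm) begins 54 mm behind the grasp point. The pads swing forward as they close: fully open they stand 13 mm farther back than shut.
Start: joints at [-1.384, 0.491, 1.559, -0, 1.092, -0.106], TCP at [0.18, -0.598, 0.405] pointing down, gripper open.
Joint ranges: [-3.1, 3.1], [-0.84, 2.19], [0.05, 2.79], [-1.13, 4.28], [0.06, 2.93], [-2.69, 2.69]. Speed limits (rad/s): [2.22, 2.22, 2.79, 3.14, 3.14, 3.14].

INTERFACE

Orientations are given as a unit quaternion [x, y, z, w].
In Python, from plant import robot, grab_frame gives the robot as it stands. The module is installed in compiled form; this text tells all that it offers.
- The arm moves only by the tool step_arm, never from a script. Its argument "series" is a list that holds one entry, the list of rows, each a list of 7 numbers: the closure, from -1 (fully open) to 1 (shut), then the shift along the world's x, y, z in m, then the turn, a rotation vector about the world's x, y, z in rad. A call has 1 to 8 rows; each row shifts and turns the commanded pose from where the row before left it; what a row does not reach is not made up. A row lasts 1/8 s, in which the tool goes at most 62.5 mm and 10.7 degrees, less where a joint would pass 70% of its speed; a pose out of reach is approached as far as the arm can. A call is refused whole if a number of a shift passes 0.0625 or a number of a turn 0.188, either way. A call with a gripper value outside its range is refused whole. The fingers move at their own pace and stop on an object; "newtons" is the grip in N (left out, the last holds). Time passes only in rows, so rows that do not move let the fingers close. It gives the time, the measured TCP pose, the force and the opening at its end, in the units of the state.
- robot.get_obs(): the state, without advancing time (a new reading comes with each control period).
- grab_frame(name): name is "scene" or "top" or "wrist"; returns a dict with "img" (420x560x3 uint8, red, green, blue), "fovy" (degrees; the focal length in pixels is half the picture's height over the tangent of half this angle, whatever the lens; pixels are square), "cx", "cy" (the principal point, pixels), "xyz" and "attitude" of the camera in the world. Camera axes: x right, y down, z forward; pixel columns grow to the right and rows downward; lengths in m; the calibration is good to about 2 mm. A picture is of the moment at which its call begins. There is no depth.
- robot.hand_in(): hands the job in, once; it reports no verdict.
The state is a dict: "t": time; "joint_positions": joint angles; "joint_velocities": joint speeds; "effort": joint torques, N m; "ee_pos": TCP position; "orientation": TCP orientation; "contact_force": force on the tool from outside, world axes, zero at the start; "wrist_torque": the same for the moment, N m; "opening": finger opening in m.
Only numpy, scipy, OpenCV 4.12 (cv2) and the standard library are available. Lean on these libraries where they do the work, as an engineer would, in place of code of your own. Each camera call takes 0.05 s, during which the arm holds its last target.

## Working session

There is one attempt and no reset: what is moved stays moved. The work goes in short steps, Python scripts to look and compute and a tool call to move; the robot and the scene stay as the last step left them, time stands still between calls to the robot, and variables do not carry over. Pictures are saved under pics/ and viewed, and the job is handed in when it is done.

Besides the shell and the picture viewer there is one more tool, called as name([rows], argument=value, ...), one row to a line, values as JSON. step_arm: Moves the arm, as the interface text tells. Its arguments: {"type":"object","properties":{"series":{"type":"array"},"newtons":{"type":"number"}},"required":["series"]}

```bash
mkdir -p pics; python3 - <<'E'
from plant import robot, grab_frame
import cv2
print(robot.get_obs()); print(robot.grip_point_offset)
for n in ["scene","top","wrist"]:
    f=grab_frame(n); cv2.imwrite(f"pics/{n}0.png",f["img"][:,:,::-1]); print(n,{k:v for k,v in f.items() if k!="img"})
E
```

```text
{'t': 0.0, 'joint_positions': array([-1.38358758e+00,  4.91570190e-01,  1.55947936e+00,  7.96625570e-06,
        1.09167445e+00, -1.05611613e-01]), 'joint_velocities': array([-0.00012064, -0.00058034,  0.000405  , -0.00148928,  0.00030632,
       -0.00049142]), 'effort': array([-2.44054914e-03, -6.18459749e+01, -2.61594647e+01, -1.20953046e-04,
        4.08356806e-03, -2.19147154e-05]), 'ee_pos': array([ 0.18041681, -0.59835388,  0.40411072]), 'orientation': array([-0.56732065,  0.42200017, -0.42141528,  0.56786645]), 'contact_force': array([-0.60235423,  0.92227799, -0.62785062]), 'wrist_torque': array([-0.04002938,  0.00023284,  0.0114128 ]), 'opening': 0.0854303367397757}
0.1547
scene {'fovy': 49.821182792808514, 'cx': 283.99591428354233, 'cy': 211.20502068902613, 'xyz': array([1.0875775 , 0.8399368 , 1.02314453]), 'attitude': array([ 0.28341149,  0.87437699, -0.37478806, -0.12114749])}
top {'fovy': 52.84023128741086, 'cx': 285.2630823499067, 'cy': 208.90738144678906, 'xyz': array([0.39084142, 0.05254957, 1.45167537]), 'attitude': array([-0.70314445,  0.70928514, -0.03570309,  0.03503953])}
wrist {'fovy': 68.35934101566248, 'cx': 276.9126640425806, 'cy': 207.12485951781298, 'xyz': array([ 0.24303067, -0.57978639,  0.37453459]), 'attitude': array([ 0.79614887, -0.59092308, -0.07790006,  0.10434788])}
```

View pics/scene0.png

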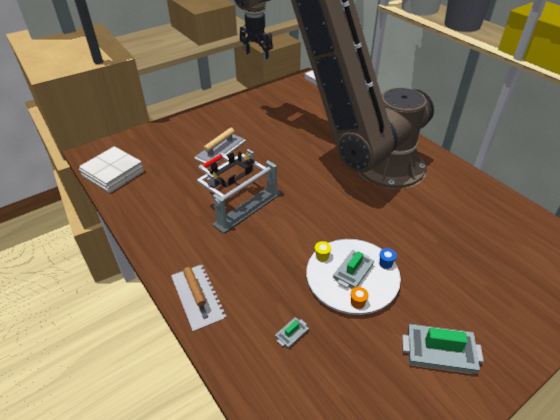

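View pics/top0.png

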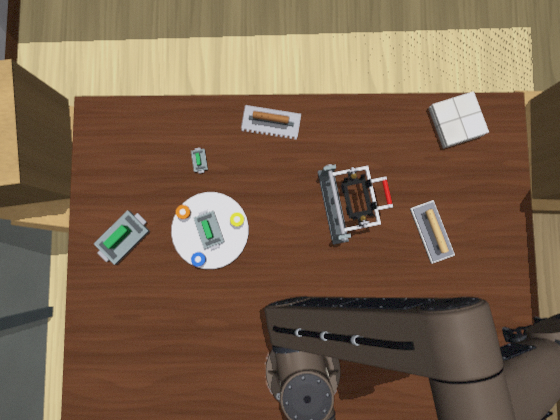

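View pics/wrist0.png

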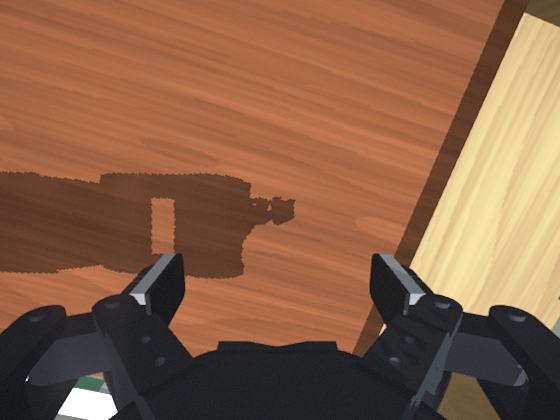

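```bash
python3 - <<'E'
from scipy.spatial.transform import Rotation as R
for q in ([-0.56732065,  0.42200017, -0.42141528,  0.56786645],[ 0.28341149,  0.87437699, -0.37478806, -0.12114749],[-0.70314445,  0.70928514, -0.03570309,  0.03503953],[ 0.79614887, -0.59092308, -0.07790006,  0.10434788]): print(R.from_quat(q).as_matrix().round(3))
E
```

```text
[[ 0.289 -0.     0.957]
 [-0.957  0.001  0.289]
 [-0.001 -1.     0.   ]]
[[-0.81   0.405 -0.424]
 [ 0.586  0.558 -0.587]
 [-0.001 -0.724 -0.69 ]]
[[-0.009 -0.995  0.1  ]
 [-1.     0.009 -0.001]
 [ 0.001 -0.1   -0.995]]
[[ 0.289 -0.925 -0.247]
 [-0.957 -0.28  -0.074]
 [-0.001  0.258 -0.966]]
```

```bash
cat > h.py <<'E'
import numpy as np, cv2
from scipy.spatial.transform import Rotation as R
from plant import robot, grab_frame
def K(f):
    F=210/np.tan(np.radians(f["fovy"])/2); return F,f["cx"],f["cy"]
def ray(f,u,v):
    F,cx,cy=K(f); d=R.from_quat(f["attitude"]).apply([(u-cx)/F,(v-cy)/F,1]); return np.array(f["xyz"]),d
def onz(f,u,v,z):
    o,d=ray(f,u,v); return o+d*(z-o[2])/d[2]
def proj(f,p):
    F,cx,cy=K(f); c=R.from_quat(f["attitude"]).inv().apply(np.array(p)-f["xyz"]); return np.array([F*c[0]/c[2]+cx,F*c[1]/c[2]+cy])
def tri(obs):
    A=np.zeros((3,3));b=np.zeros(3)
    for f,u,v in obs:
        o,d=ray(f,u,v); d=d/np.linalg.norm(d); P=np.eye(3)-np.outer(d,d); A+=P;b+=P@o
    p=np.linalg.solve(A,b); return p,[np.linalg.norm(np.cross(p-ray(f,u,v)[0],ray(f,u,v)[1]/np.linalg.norm(ray(f,u,v)[1]))) for f,u,v in obs]
def mask(img,lo,hi):
    return cv2.inRange(cv2.cvtColor(np.ascontiguousarray(img),cv2.COLOR_RGB2HSV),np.array(lo),np.array(hi))
def save(name,img,crop=None,s=1):
    if crop: img=img[crop[1]:crop[3],crop[0]:crop[2]]
    cv2.imwrite("pics/"+name,cv2.resize(np.ascontiguousarray(img[:,:,::-1]),None,fx=s,fy=s,interpolation=cv2.INTER_CUBIC))
def blobs(img,lo,hi,amin=20):
    m=mask(img,lo,hi); cs,_=cv2.findContours(m,cv2.RETR_EXTERNAL,cv2.CHAIN_APPROX_NONE)
    out=[]
    for c in cs:
        if cv2.contourArea(c)>=amin:
            M=cv2.moments(c); out.append((M["m10"]/M["m00"],M["m01"]/M["m00"],cv2.contourArea(c),cv2.minAreaRect(c)))
    return sorted(out,key=lambda o:-o[2])
def st():
    o=robot.get_obs(); r=R.from_quat(o["orientation"]).as_matrix(); g=o["ee_pos"]+r[:,1]*robot.grip_point_offset
    print("t %.2f grip %s jawx %s (yaw %.4f) down %s F %s T %s open %.4f"%(o["t"],g.round(4),r[:,0].round(3),np.arctan2(r[1,0],r[0,0]),r[:,1].round(4),o["contact_force"].round(1),o["wrist_torque"].round(2),o["opening"])); return o,g
E
python3 - <<'E'
from h import *
import pickle
fs={n:grab_frame(n) for n in("scene","top")}
pickle.dump(fs,open("f0.pkl","wb"))
for n,f in fs.items():
    print(n,"green",[(round(b[0],1),round(b[1],1),b[2],b[3]) for b in blobs(f["img"],(45,120,40),(80,255,255))])
    print(n,"red",[(round(b[0],1),round(b[1],1),b[2],b[3]) for b in blobs(f["img"],(0,200,120),(4,255,255),8)+blobs(f["img"],(176,150,80),(180,255,255),8)])
save("top_c1.png",fs["top"]["img"],(300,140,420,260),5)
save("sc_c1.png",fs["scene"]["img"],(180,120,300,240),5)
save("top_c2.png",fs["top"]["img"],(160,180,260,280),6)
E
```

```text
scene green [(445.8, 339.6, 718.0, ((445.9804382324219, 339.64959716796875), (40.31071090698242, 20.00446128845215), 7.431407928466797)), (354.3, 262.5, 175.5, ((354.3322448730469, 262.382568359375), (9.666936874389648, 23.02042007446289), 34.99202346801758)), (291.7, 327.9, 100.5, ((291.862060546875, 327.8448181152344), (7.391048431396484, 16.9412784576416), 48.36646270751953))]
scene red [(212.3, 160.7, 43.5, ((212.38214111328125, 160.70062255859375), (3.192347764968872, 19.632938385009766), 61.38954162597656))]
top green [(116.8, 236.7, 281.5, ((116.7500228881836, 236.75003051757812), (10.60660171508789, 28.284271240234375), 45.0)), (206.7, 229.1, 96.0, ((206.60000610351562, 228.7999725341797), (18.34120750427246, 6.324554920196533), 71.56504821777344)), (197.8, 158.7, 30.5, ((197.75674438476562, 158.54054260253906), (11.507928848266602, 3.6167776584625244), 80.53767395019531))]
top red [(385.4, 192.3, 17.0, ((385.39752197265625, 192.02194213867188), (22.55929946899414, 2.1651339530944824), 77.90524291992188))]
```

View pics/top_c1.png

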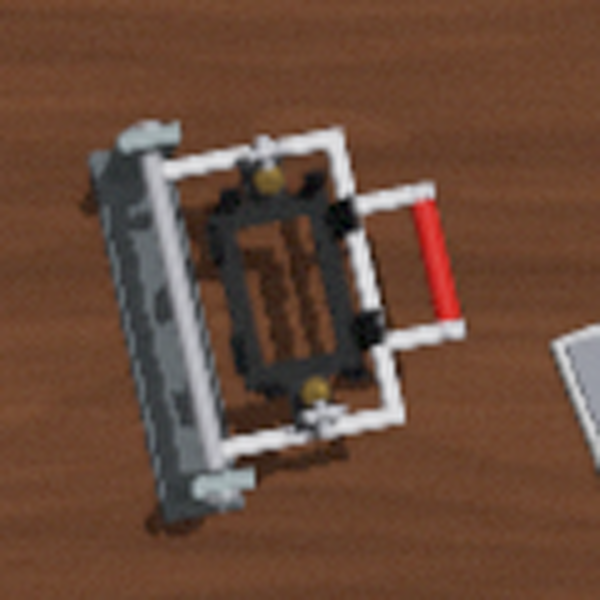

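View pics/sc_c1.png

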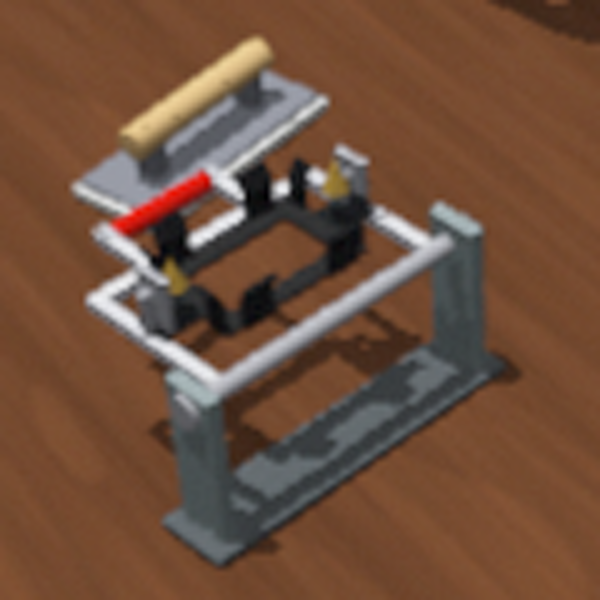

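View pics/top_c2.png

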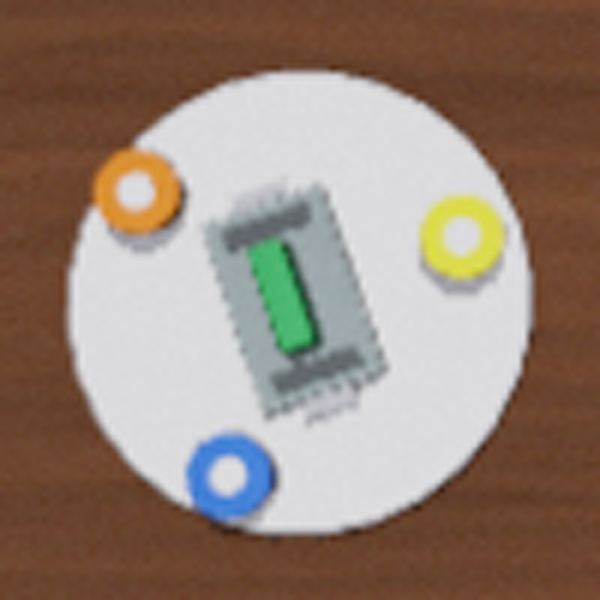

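```bash
python3 - <<'E'
from h import *
import pickle
fs=pickle.load(open("f0.pkl","rb")); T=fs["top"];S=fs["scene"]
# red bar & hinge tube centre ends from crop
c=lambda x,y:(300+x/5-.4,140+y/5-.4)
pts={"tubeA":(152,160),"tubeB":(217,455),"barA":(427,203),"barB":(449,322)}
P={k:onz(T,*c(*v),0.11) for k,v in pts.items()}
for k,v in P.items(): print(k,v.round(4))
hx=P["tubeA"]-P["tubeB"]; print("hinge yaw",np.arctan2(hx[1],hx[0]),np.linalg.norm(hx)); bx=P["barA"]-P["barB"];print("bar yaw",np.arctan2(bx[1],bx[0]),np.linalg.norm(bx))
print("mid bar",(P["barA"]+P["barB"])/2,"mid tube",(P["tubeA"]+P["tubeB"])/2, np.linalg.norm((P["barA"]+P["barB"])/2-(P["tubeA"]+P["tubeB"])/2))
print("bar tri",tri([(S,212.3,160.7),(T,386.8,192.3)]))
print("handle tri",tri([(S,354.3,262.5),(T,207.3,229.1)]))
d=lambda x,y:(160+x/6-.4,180+y/6-.4)
# handle top corners
q=[onz(T,*d(*v),0.091) for v in [(249,243),(277,238),(316,345),(290,355)]]
print(np.round(q,4)); print("hc",np.mean(q,0)); L=(q[0]+q[1]-q[2]-q[3])/2; print("yaw long",np.arctan2(L[1],L[0]),np.linalg.norm(L))
# plate corners at z=.055
q=[onz(T,*d(*v),0.055) for v in [(207,224),(323,187),(384,374),(266,415)]]
print("plate",np.mean(q,0)); L=(q[0]+q[1]-q[2]-q[3])/2; print("yaw long",np.arctan2(L[1],L[0]),np.linalg.norm(L))
for n,v in dict(y=(461,237),o=(137,191),b=(230,476)).items(): print(n,onz(T,*d(*v),0.072))
E
```

```text
tubeA [ 0.645  -0.0944  0.11  ]
tubeB [ 0.4548 -0.132   0.11  ]
barA [ 0.6155 -0.2705  0.11  ]
barB [ 0.5384 -0.2821  0.11  ]
hinge yaw 0.19513975553506877 0.19390971953741962
bar yaw 0.1490929015422792 0.07790036408927244
mid bar [ 0.57695743 -0.27629191  0.11      ] mid tube [ 0.54989636 -0.1131534   0.11      ] 0.16536769741515317
bar tri (array([ 0.57583809, -0.27484541,  0.10910427]), [np.float64(0.0006066942832449453), np.float64(0.0006066942832449882)])
handle tri (array([0.46525213, 0.30623722, 0.07025446]), [np.float64(0.00025506007425865114), np.float64(0.0002550600742588633)])
[[0.4935 0.3225 0.091 ]
 [0.4961 0.3075 0.091 ]
 [0.4385 0.286  0.091 ]
 [0.4332 0.2999 0.091 ]]
hc [0.46533304 0.30399978 0.091     ]
yaw long 0.35767819606797535 0.06295922109802347
plate [0.46476601 0.30403358 0.055     ]
yaw long 0.3149889734590998 0.1098051640641774
y [0.49724851 0.21072916 0.072     ]
o [0.5239855  0.38780842 0.072     ]
b [0.36885856 0.33515889 0.072     ]
```

step_arm([
  [[-1,0.036,0.045,0.005,0,0,0],[-1,0.036,0.045,0.005,0,0,0],[-1,0.036,0.045,0.005,0,0,0],[-1,0.036,0.045,0.005,0,0,0],[-1,0.036,0.045,0.005,0,0,0],[-1,0.036,0.045,0.005,0,0,0],[-1,0.036,0.045,0.005,0,0,0],[-1,0.036,0.045,0.005,0,0,0]],
])

```text
t: 1.25
ee_pos: [0.4693, -0.2368, 0.4451]
orientation: [0.568, -0.422, 0.422, -0.568]
contact_force: [0.3, -1.0, -0.5]
opening: 0.0856
```

step_arm([
  [[-1,0.03,0.04,0,0,0,0],[-1,0,0,0,0,0,0]],
])

```text
t: 1.5
ee_pos: [0.4997, -0.196, 0.4447]
orientation: [-0.568, 0.421, -0.421, 0.569]
contact_force: [-0.9, -0.2, -0.7]
opening: 0.0853
```

```bash
python3 - <<'E'
from h import *
import pickle
st(); f=grab_frame("wrist"); pickle.dump(f,open("w1.pkl","wb")); save("w1.png",f["img"]); print(f["xyz"])
E
```

```text
t 1.50 grip [ 0.4997 -0.196   0.29  ] jawx [ 0.292 -0.956 -0.   ] (yaw -1.2740) down [ 2.e-04  1.e-04 -1.e+00] F [-0.9 -0.2 -0.7] T [-0.09 -0.01 -0.01] open 0.0853
[ 0.56226426 -0.17718302  0.41500231]
```

View pics/w1.png

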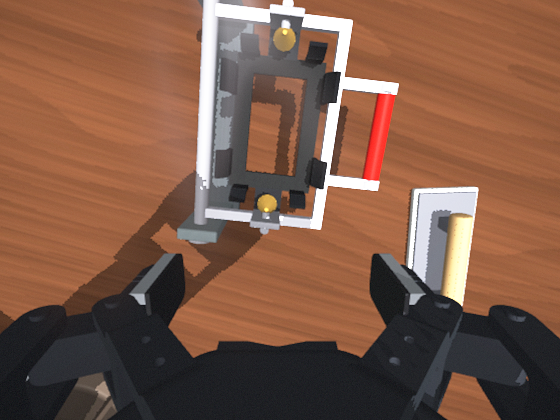

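```bash
python3 - <<'E'
from h import *
import pickle
f=pickle.load(open("w1.pkl","rb"))
b=blobs(f["img"],(0,200,90),(5,255,255),50); 
for x in b: print(x)
box=cv2.boxPoints(b[0][3]); box=box[np.argsort(box[:,1])]; 
A=box[:2].mean(0);B=box[2:].mean(0)
a=onz(f,*A,.110);bb=onz(f,*B,.110); print("bar",a,bb,np.linalg.norm(a-bb),"mid",(a+bb)/2,"yaw",np.arctan2(*(a-bb)[[1,0]]))
m=(a+bb)/2
# window corners by dark pad contour: wood seen inside
save("w1c.png",f["img"],(190,0,410,240),3)
for z in (.114,.120,.126,.132,.138):
    q=[onz(f,u,v,z) for u,v in [(251,73),(306,79),(300,177),(246,173)]]
    L=(q[0]+q[1]-q[2]-q[3])/2; W=(q[0]+q[3]-q[1]-q[2])/2
    print(z,"win",np.mean(q,0).round(4),np.linalg.norm(L).round(4),np.linalg.norm(W).round(4),"yaw",np.arctan2(L[1],L[0]).round(4))
for u,v in [(207,90),(203,180)]: print("tube",onz(f,u,v,.11))
E
```

```text
(373.4269293924466, 135.41182266009852, 507.5, ((373.3811950683594, 135.81881713867188), (7.364776611328125, 86.4927749633789), 10.660347938537598))
(384.2330623306233, 136.3523035230352, 307.5, ((383.9202575683594, 137.0828857421875), (5.209548473358154, 86.47575378417969), 11.15466022491455))
bar [ 0.61753279 -0.26186125  0.11      ] [ 0.53861176 -0.27668273  0.11      ] 0.08030072336739272 mid [ 0.57807227 -0.26927199  0.11      ] yaw 0.1856391844535369
0.114 win [ 0.5593 -0.1769  0.114 ] 0.0904 0.0515 yaw 0.2392
0.12 win [ 0.5594 -0.1769  0.12  ] 0.0886 0.0505 yaw 0.2392
0.126 win [ 0.5595 -0.1769  0.126 ] 0.0868 0.0495 yaw 0.2392
0.132 win [ 0.5595 -0.177   0.132 ] 0.085 0.0485 yaw 0.2392
0.138 win [ 0.5596 -0.177   0.138 ] 0.0832 0.0474 yaw 0.2392
tube [ 0.57280638 -0.10621414  0.11      ]
tube [ 0.48952125 -0.12244388  0.11      ]
```

View pics/w1c.png

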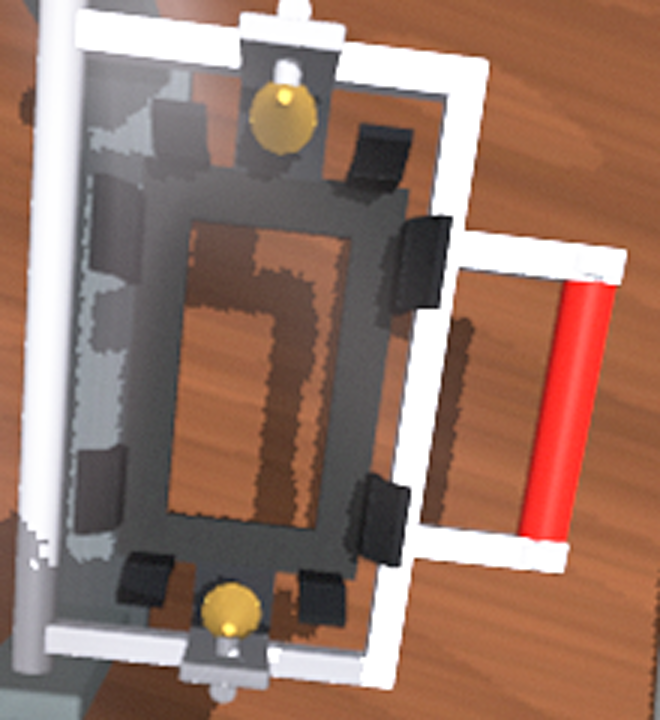

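```bash
python3 - <<'E'
from h import *
import pickle
f=pickle.load(open("w1.pkl","rb"))
c=lambda x,y:(190+x/3-.33,y/3-.33)
yaw=lambda v:np.arctan2(v[1],v[0])
a,b=onz(f,*c(590,282),.112),onz(f,*c(545,541),.112); m=(a+b)/2
print("bar",m,np.linalg.norm(a-b),yaw(a-b))
t1,t2=onz(f,*c(61,100),.112),onz(f,*c(39,500),.112); print("tube",t1,t2,yaw(t1-t2))
n=np.array([-np.sin(.18),np.cos(.18),0]); print("dist",(t1-m)@n,(t2-m)@n)
for z in (.108,.114,.120,.126,.132,.138):
    q=[onz(f,*c(*p),z) for p in [(190,220),(350,238),(316,528),(168,514)]]
    L=(q[0]+q[1]-q[2]-q[3])/2; W=(q[1]+q[2]-q[0]-q[3])/2
    print(z,"win",np.mean(q,0).round(4),np.linalg.norm(L).round(4),np.linalg.norm(W).round(4),"yaw",yaw(L).round(4), yaw(W)+np.pi/2)
for y in (.17,.18,.19,.2): print(y,"seat from bar",m+.099*np.array([-np.sin(y),np.cos(y),0]))
# crossbar rail outer corners
for p in [(488,62),(395,688)]: print("corner",onz(f,*c(*p),.115))
k=[onz(f,*c(*p),.115) for p in [(488,62),(395,688)]]; print(yaw(k[0]-k[1]),np.mean(k,0))
E
```

```text
bar [ 0.57857573 -0.27404206  0.112     ] 0.0810021665100766 0.20499811650370112
tube [ 0.61947269 -0.09799208  0.112     ] [ 0.5030902  -0.11932138  0.112     ] 0.18125751691804529
dist 0.16588389555304342 0.16573510511277642
0.108 win [ 0.5599 -0.1759  0.108 ] 0.0908 0.0495 yaw 0.1971 0.19815642251825683
0.114 win [ 0.5599 -0.176   0.114 ] 0.089 0.0485 yaw 0.1971 0.19815642251825794
0.12 win [ 0.5599 -0.176   0.12  ] 0.0873 0.0475 yaw 0.1971 0.19815642251825683
0.126 win [ 0.56  -0.176  0.126] 0.0855 0.0466 yaw 0.1971 0.1981564225182555
0.132 win [ 0.56  -0.176  0.132] 0.0837 0.0456 yaw 0.1971 0.19815642251825794
0.138 win [ 0.5601 -0.1761  0.138 ] 0.0819 0.0446 yaw 0.1971 0.19815642251825683
0.17 seat from bar [ 0.56182667 -0.17646917  0.112     ]
0.18 seat from bar [ 0.5608518  -0.17664153  0.112     ]
0.19 seat from bar [ 0.5598787  -0.17682364  0.112     ]
0.2 seat from bar [ 0.55890746 -0.17701547  0.112     ]
corner [ 0.66459198 -0.2140607   0.115     ]
corner [ 0.47682298 -0.25101851  0.115     ]
0.19434170369512185 [ 0.57070748 -0.2325396   0.115     ]
```

step_arm([
  [[-1,-0.011,0.06,-0.005,0,0,0],[-1,-0.011,0.06,-0.005,0,0,0],[-1,-0.011,0.06,-0.005,0,0,0],[-1,-0.011,0.06,-0.005,0,0,0],[-1,-0.011,0.06,-0.005,0,0,0],[-1,-0.011,0.06,-0.005,0,0,0],[-1,-0.011,0.06,-0.005,0,0,0],[-1,-0.011,0.06,-0.005,0,0,0]],
])

```text
t: 2.55
ee_pos: [0.4103, 0.2824, 0.4047]
orientation: [-0.567, 0.422, -0.422, 0.567]
contact_force: [0.4, 0.3, -0.8]
opening: 0.0852
```

step_arm([
  [[-1,0,0,0,0,0,0],[-1,0,0,0,0,0,0]],
])

```text
t: 2.8
ee_pos: [0.4107, 0.2807, 0.4046]
orientation: [0.568, -0.422, 0.422, -0.567]
contact_force: [0.7, 0.7, -0.2]
opening: 0.0852
```

```bash
python3 - <<'E'
from h import *
import pickle
st(); f=grab_frame("wrist"); pickle.dump(f,open("w2.pkl","wb")); save("w2.png",f["img"]); 
b=blobs(f["img"],(45,100,40),(80,255,255),100)
print(b)
E
```

```text
t 2.80 grip [0.4107 0.2806 0.2499] jawx [ 0.288 -0.958  0.   ] (yaw -1.2783) down [-3.e-04 -5.e-04 -1.e+00] F [ 0.7  0.7 -0.2] T [-0.03  0.05 -0.04] open 0.0852
[(265.5355818681976, 127.64119124506638, 1393.5, ((265.4947509765625, 127.89771270751953), (68.57655334472656, 21.945518493652344), 87.0643310546875))]
```

View pics/w2.png

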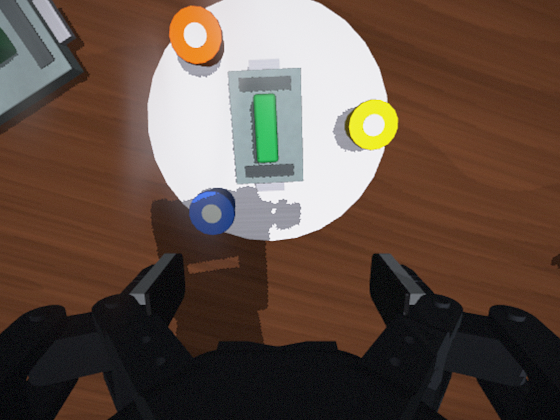

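```bash
python3 - <<'E'
from h import *
import pickle
f=pickle.load(open("w2.pkl","rb")); save("w2c.png",f["img"],(210,50,320,200),5)
E
```

```text
(no output)
```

View pics/w2c.png

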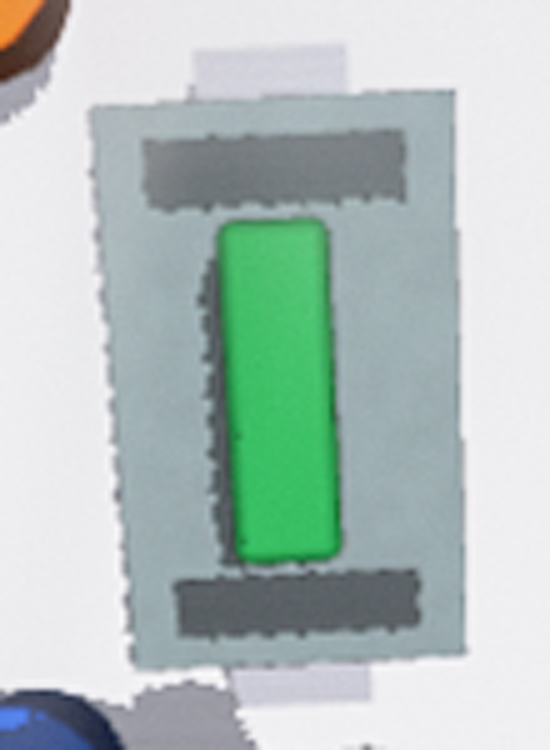

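```bash
python3 - <<'E'
from h import *
import pickle
f=pickle.load(open("w2.pkl","rb"))
c=lambda x,y:(210+x/5-.4,50+y/5-.4); yaw=lambda v:np.arctan2(v[1],v[0])
for n,z,P in [("handle",.091,[(217,222),(328,219),(342,556),(236,563)]),("plate",.055,[(92,107),(455,91),(466,655),(133,668)])]:
    q=[onz(f,*c(*p),z) for p in P]; L=(q[0]+q[1]-q[2]-q[3])/2; W=(q[1]+q[2]-q[0]-q[3])/2
    print(n,np.mean(q,0).round(4),np.linalg.norm(L).round(4),np.linalg.norm(W).round(4),yaw(L).round(4),(yaw(W)+np.pi/2).round(4))
E
```

```text
handle [0.467  0.3074 0.091 ] 0.0585 0.0193 0.3342 0.339
plate [0.4669 0.3074 0.055 ] 0.1091 0.0697 0.3328 0.3335
```

step_arm([
  [[-0.2,0.019,0.009,-0.02,0,0,0.013],[-0.2,0.019,0.009,-0.02,0,0,0.013],[-0.2,0.0183,0.0088,-0.02,0,0,0.014],[-0.2,0,0,-0.03,0,0,0],[-0.2,0,0,-0.02,0,0,0],[-0.2,0,0,0,0,0,0]],
])

```text
t: 3.6
ee_pos: [0.4674, 0.3067, 0.2939]
orientation: [0.576, -0.411, 0.411, -0.575]
contact_force: [0.2, -0.3, 0.0]
opening: 0.0515
```

```bash
python3 - <<'E'
from h import *
st(); f=grab_frame("wrist"); save("w3.png",f["img"])
E
```

```text
t 3.60 grip [0.4671 0.3065 0.1392] jawx [ 0.324 -0.946  0.   ] (yaw -1.2406) down [-0.0022 -0.0013 -1.    ] F [ 0.2 -0.3  0. ] T [ 0.05  0.03 -0.  ] open 0.0515
```

View pics/w3.png

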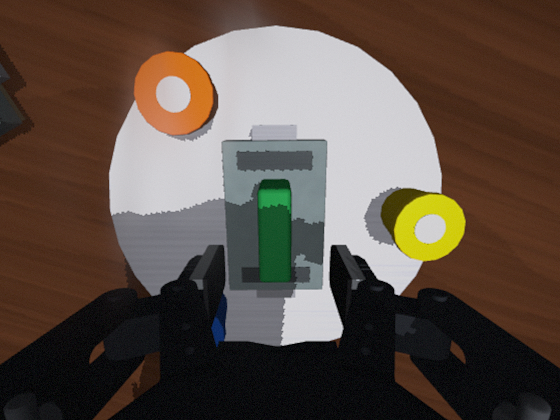

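step_arm([
  [[-0.2,0,0.0005,-0.025,0,0,0],[-0.2,0,0,-0.025,0,0,0],[-0.2,0,0,-0.011,0,0,0],[-0.2,0,0,0,0,0,0],[1,0,0,0,0,0,0],[1,0,0,0,0,0,0],[1,0,0,0,0,0,0],[1,0,0,0,0,0,0]],
], newtons=80)

```text
t: 4.65
ee_pos: [0.4669, 0.3089, 0.2347]
orientation: [-0.575, 0.41, -0.411, 0.576]
contact_force: [0.2, -1.2, 6.2]
opening: 0.0188
```

```bash
python3 - <<'E'
from h import *
st()
E
```

```text
t 4.65 grip [0.4671 0.309  0.08  ] jawx [ 0.327 -0.945 -0.   ] (yaw -1.2380) down [ 1.5e-03  6.0e-04 -1.0e+00] F [ 0.2 -1.2  6.2] T [-0.09  0.1   0.05] open 0.0188
```

step_arm([
  [[1,0,0,0.01,0,0,0],[1,0,0,0.03,0,0,0],[1,0,0,0.04,0,0,0],[1,0,0,0.05,0,0,0],[1,0,0,0.04,0,0,0],[1,0,0,0,0,0,0],[1,0,0,0,0,0,0]],
])

```text
t: 5.52
ee_pos: [0.4663, 0.3087, 0.4029]
orientation: [0.576, -0.41, 0.41, -0.575]
contact_force: [0.0, -0.7, -4.1]
opening: 0.0191
```

```bash
python3 - <<'E'
from h import *
import time
for i in range(4): st(); f=grab_frame("wrist")
save("w4.png",f["img"]); import pickle; pickle.dump(f,open("w4.pkl","wb")); save("s4.png",grab_frame("scene")["img"])
E
```

```text
t 5.53 grip [0.466  0.3086 0.2482] jawx [ 0.327 -0.945  0.   ] (yaw -1.2379) down [-1.4e-03 -8.0e-04 -1.0e+00] F [ 0.  -0.7 -4.1] T [-0.01  0.01 -0.02] open 0.0191
t 5.58 grip [0.4661 0.3086 0.2477] jawx [ 0.327 -0.945  0.   ] (yaw -1.2379) down [-0.0022 -0.0012 -1.    ] F [ 0.3  0.  -3.6] T [-0.02  0.01 -0.01] open 0.0186
t 5.62 grip [0.4662 0.3086 0.2475] jawx [ 0.327 -0.945  0.   ] (yaw -1.2380) down [-0.0025 -0.0013 -1.    ] F [ 1.   0.7 -4.1] T [ 0.02 -0.02 -0.01] open 0.0190
t 5.67 grip [0.4663 0.3087 0.2476] jawx [ 0.327 -0.945  0.   ] (yaw -1.2380) down [-0.0024 -0.0013 -1.    ] F [-0.6 -0.6 -3.1] T [-0.01  0.07  0.02] open 0.0190
```

View pics/w4.png

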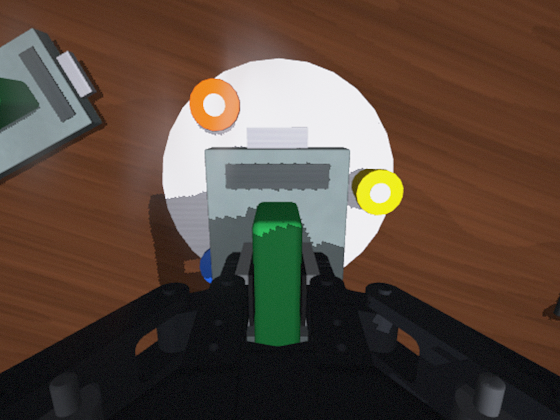

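View pics/s4.png

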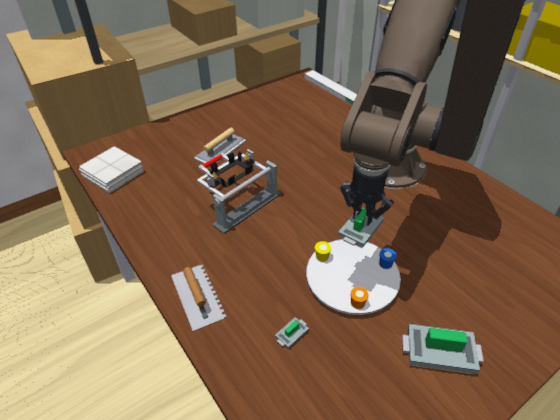

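```bash
python3 - <<'E'
from h import *
import pickle
f=pickle.load(open("w4.pkl","rb")); save("w4c.png",f["img"],(190,110,370,260),4)
E
```

```text
(no output)
```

View pics/w4c.png

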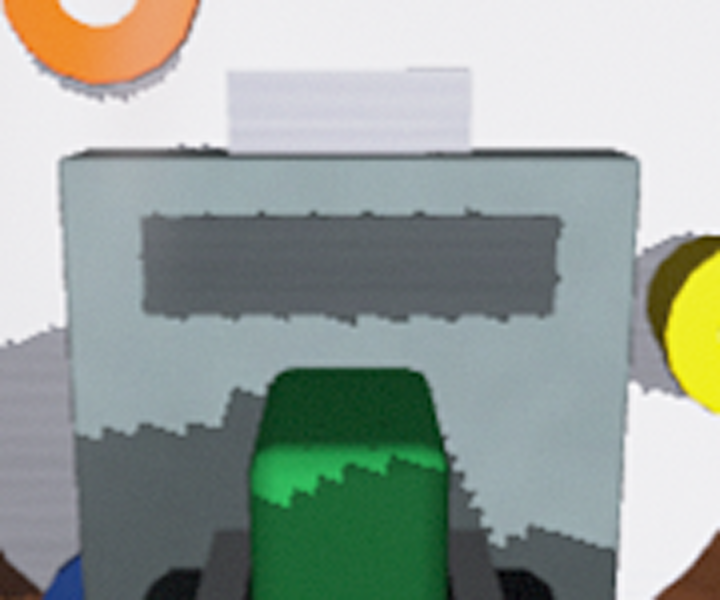

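```bash
python3 - <<'E'
from h import *
import pickle
f=pickle.load(open("w4.pkl","rb"))
c=lambda x,y:(190+x/4-.4,110+y/4-.4); yaw=lambda v:np.arctan2(v[1],v[0])
for z in (.2226,.2246):
    a,b=onz(f,*c(61,158),z),onz(f,*c(638,158),z); w=np.linalg.norm(a-b); y=yaw(b-a)+np.pi/2
    d=np.array([np.cos(y),np.sin(y),0]); C=(a+b)/2-.055*d
    g=np.array([.4662,.3086,0]); e=C-g; print(z,w,"yaw",y,C,"offset along x",e@d,"along y",e@np.array([-d[1],d[0],0]))
E
```

```text
0.2226 0.06890925009445421 yaw 0.33361649035320395 [0.46534066 0.30784971 0.2226    ] offset along x -0.001057652849791042 along y -0.0004275214069541994
0.2246 0.06798948983069421 yaw 0.33361649035320373 [0.46548869 0.3079031  0.2246    ] offset along x -0.0009003004329947693 along y -0.0004255488796696299
```

step_arm([
  [[1,0.0105,-0.0538,0.002,0,0,-0.0157],[1,0.0105,-0.0538,0.002,0,0,-0.0157],[1,0.0105,-0.0538,0.002,0,0,-0.0157],[1,0.0105,-0.0538,0.002,0,0,-0.0157],[1,0.0105,-0.0538,0.002,0,0,-0.0157],[1,0.0105,-0.0538,0.002,0,0,-0.0157],[1,0.0105,-0.0538,0,0,0,-0.0157],[1,0.0105,-0.0538,0,0,0,-0.0157]],
])

```text
t: 6.78
ee_pos: [0.5509, -0.1234, 0.4152]
orientation: [0.549, -0.446, 0.446, -0.549]
contact_force: [0.6, 0.3, -4.0]
opening: 0.0188
```

step_arm([
  [[1,0.0108,-0.0538,0,0,0,-0.0157],[1,0,0,0,0,0,0],[1,0,0,0,0,0,0],[1,0,0,0,0,0,0]],
])

```text
t: 7.28
ee_pos: [0.5615, -0.1743, 0.4156]
orientation: [0.546, -0.45, 0.449, -0.546]
contact_force: [-0.2, 0.8, -4.4]
opening: 0.0188
```

```bash
python3 - <<'E'
from h import *
import pickle
st(); f=grab_frame("wrist"); save("w5.png",f["img"]);pickle.dump(f,open("w5.pkl","wb"));st()
E
```

```text
t 7.28 grip [ 0.5614 -0.1742  0.2609] jawx [ 0.192 -0.981 -0.   ] (yaw -1.3781) down [-5.e-04  2.e-04 -1.e+00] F [-0.2  0.8 -4.4] T [ 0.04 -0.01 -0.02] open 0.0188
t 7.33 grip [ 0.5615 -0.1742  0.2611] jawx [ 0.192 -0.981 -0.   ] (yaw -1.3779) down [-1.e-04  1.e-04 -1.e+00] F [ 0.3 -0.  -3.8] T [ 0.01 -0.03 -0.01] open 0.0189
```

View pics/w5.png

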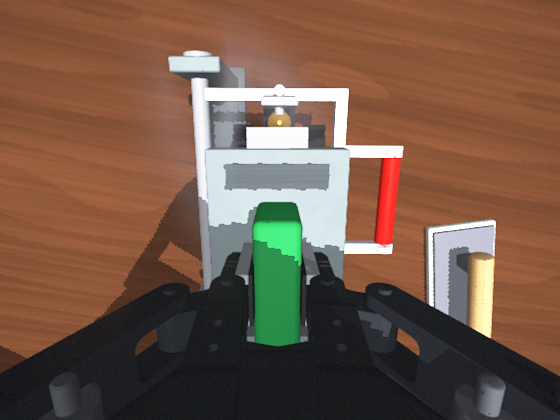

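```bash
python3 - <<'E'
from h import *
import pickle
f=pickle.load(open("w5.pkl","rb")); yaw=lambda v:np.arctan2(v[1],v[0])
m=mask(f["img"],(0,180,90),(8,255,255))|mask(f["img"],(172,180,90),(180,255,255)); m=cv2.morphologyEx(m,cv2.MORPH_CLOSE,np.ones((5,5)))
r=cv2.minAreaRect(np.argwhere(m>0)[:,::-1].astype(np.float32)); print(r)
bx=cv2.boxPoints(r); bx=bx[np.argsort(bx[:,1])]; a,b=onz(f,*bx[:2].mean(0),.112),onz(f,*bx[2:].mean(0),.112)
mm=(a+b)/2; print("bar",mm,np.linalg.norm(a-b),yaw(a-b)); y=.192; n=np.array([-np.sin(y),np.cos(y),0]); print("seat",mm+.099*n)
t1,t2=onz(f,199,100,.112),onz(f,206.5,270,.112); print("tube",t1,t2,yaw(t1-t2),[(t-mm)@n for t in (t1,t2)])
# rails far corners outer
for u,v in [(204,94.5),(348,94)]: print(onz(f,u,v,.114))
save("w5c.png",f["img"],(180,40,420,260),3)
E
```

```text
((387.0653991699219, 200.6548614501953), (19.539003372192383, 87.24392700195312), 5.013113975524902)
bar [ 0.57748274 -0.27384408  0.112     ] 0.08169826376480664 0.2005448816892407
seat [ 0.55859131 -0.17666325  0.112     ]
tube [ 0.63240019 -0.09408896  0.112     ] [ 0.47857523 -0.12128832  0.112     ] 0.17501127979645204 [np.float64(0.1659725571395601), np.float64(0.1686262569422546)]
[ 0.63744372 -0.09809978  0.114     ]
[ 0.66080112 -0.21520117  0.114     ]
```

View pics/w5c.png

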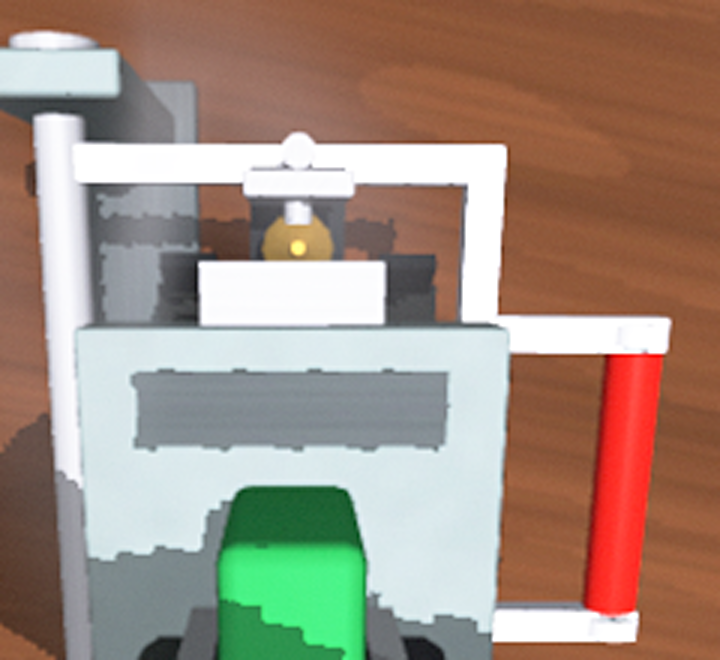

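step_arm([
  [[1,-0.001,-0.0017,-0.01,0,0,0],[1,0,0,-0.015,0,0,0],[1,0,0,-0.015,0,0,0],[1,0,0,0,0,0,0],[1,0,0,0,0,0,0]],
])

```text
t: 7.95
ee_pos: [0.5607, -0.1771, 0.3758]
orientation: [0.546, -0.45, 0.45, -0.546]
contact_force: [-1.0, 0.4, -3.7]
opening: 0.0189
```

```bash
python3 - <<'E'
from h import *
import pickle
st(); f=grab_frame("wrist"); save("w6.png",f["img"]);pickle.dump(f,open("w6.pkl","wb"));f=grab_frame("scene"); save("s6.png",f["img"],(180,100,300,240),5)
E
```

```text
t 7.95 grip [ 0.5607 -0.1771  0.2211] jawx [ 0.19  -0.982  0.   ] (yaw -1.3793) down [ 1.e-04 -1.e-04 -1.e+00] F [-1.   0.4 -3.7] T [-0.03 -0.03 -0.08] open 0.0189
```

View pics/w6.png

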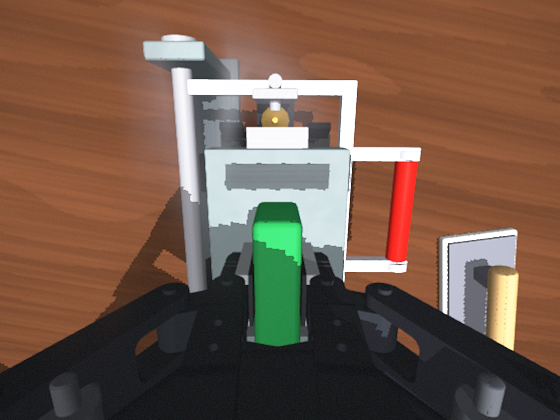

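View pics/s6.png

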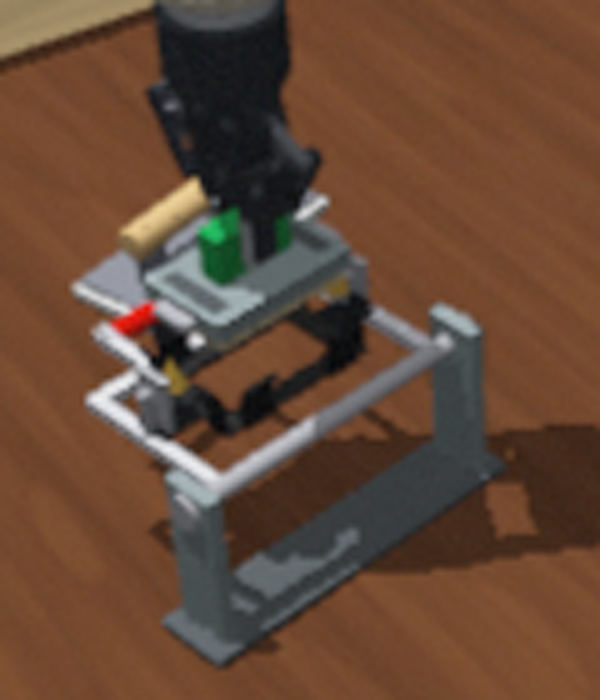

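step_arm([
  [[1,0,0.0013,-0.003,0,0,0],[1,0,0,-0.003,0,0,0],[1,0,0,0,0,0,0]],
])

```text
t: 8.43
ee_pos: [0.5605, -0.1757, 0.3695]
orientation: [0.546, -0.45, 0.45, -0.545]
contact_force: [0.1, -0.9, -2.8]
opening: 0.0187
```

step_arm([
  [[1,0,0,-0.002,0,0,0],[1,0,0,-0.002,0,0,0]],
])

```text
t: 8.68
ee_pos: [0.5605, -0.1757, 0.3656]
orientation: [0.546, -0.45, 0.45, -0.545]
contact_force: [0.4, 0.6, -3.2]
opening: 0.0188
```

step_arm([
  [[1,0,0,-0.002,0,0,0],[1,0,0,-0.002,0,0,0]],
])

```text
t: 8.93
ee_pos: [0.5605, -0.1757, 0.3615]
orientation: [0.546, -0.45, 0.45, -0.545]
contact_force: [-0.5, 0.5, -3.1]
opening: 0.0191
```

step_arm([
  [[1,0,0,-0.002,0,0,0],[1,0,0,-0.002,0,0,0]],
])

```text
t: 9.18
ee_pos: [0.5605, -0.1757, 0.3576]
orientation: [0.546, -0.45, 0.45, -0.545]
contact_force: [-1.0, -0.7, -3.6]
opening: 0.0188
```

```bash
python3 - <<'E'
from h import *
st()
E
```

```text
t 9.18 grip [ 0.5605 -0.1757  0.2029] jawx [ 0.19  -0.982  0.   ] (yaw -1.3793) down [ 0.e+00 -1.e-04 -1.e+00] F [-1.  -0.7 -3.6] T [-0.01  0.03 -0.02] open 0.0188
```

step_arm([
  [[1,0,0,-0.002,0,0,0],[1,0,0,-0.002,0,0,0]],
])

```text
t: 9.43
ee_pos: [0.5605, -0.1757, 0.3536]
orientation: [0.546, -0.45, 0.45, -0.545]
contact_force: [-0.5, 0.1, -4.9]
opening: 0.0188
```

step_arm([
  [[1,0,0,-0.002,0,0,0],[1,0,0,-0.002,0,0,0]],
])

```text
t: 9.68
ee_pos: [0.5605, -0.1757, 0.3496]
orientation: [0.546, -0.45, 0.45, -0.545]
contact_force: [-0.1, 0.2, -3.9]
opening: 0.0189
```

step_arm([
  [[1,0,0,-0.002,0,0,0],[1,0,0,-0.002,0,0,0]],
])

```text
t: 9.93
ee_pos: [0.5605, -0.1757, 0.3456]
orientation: [0.546, -0.45, 0.45, -0.546]
contact_force: [0.9, 0.9, -3.5]
opening: 0.0187
```

step_arm([
  [[1,0,0,-0.002,0,0,0],[1,0,0,-0.001,0,0,0]],
])

```text
t: 10.18
ee_pos: [0.5606, -0.1758, 0.3431]
orientation: [-0.545, 0.45, -0.45, 0.546]
contact_force: [-0.5, 0.0, 3.4]
opening: 0.0189
```

step_arm([
  [[1,0,0,-0.002,0,0,0],[1,0,0,-0.001,0,0,0]],
])

```text
t: 10.42
ee_pos: [0.5606, -0.1757, 0.3399]
orientation: [-0.545, 0.45, -0.45, 0.546]
contact_force: [0.2, 0.4, 3.9]
opening: 0.0185
```

step_arm([
  [[1,0,0,-0.002,0,0,0],[1,0,0,-0.001,0,0,0]],
])

```text
t: 10.68
ee_pos: [0.5605, -0.1757, 0.3367]
orientation: [-0.546, 0.45, -0.45, 0.546]
contact_force: [-0.1, -0.5, 4.1]
opening: 0.0187
```

```bash
python3 - <<'E'
from h import *
st(); f=grab_frame("wrist"); save("w7.png",f["img"],(150,40,430,320),3)
E
```

```text
t 10.68 grip [ 0.5606 -0.1757  0.182 ] jawx [ 0.19  -0.982  0.   ] (yaw -1.3793) down [ 2.e-04 -2.e-04 -1.e+00] F [-0.1 -0.5  4.1] T [-0.04  0.   -0.01] open 0.0187
```

View pics/w7.png

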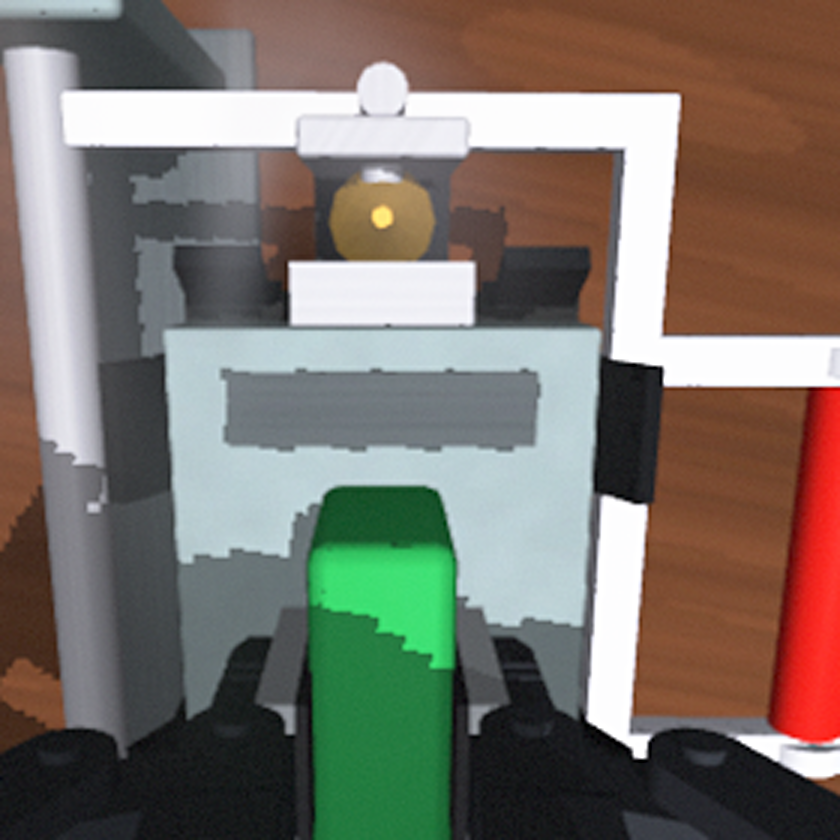

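step_arm([
  [[1,0,0,-0.002,0,0,0],[1,0,0,-0.002,0,0,0]],
])

```text
t: 10.98
ee_pos: [0.5605, -0.1757, 0.3327]
orientation: [-0.545, 0.45, -0.45, 0.546]
contact_force: [0.9, -0.2, -0.2]
opening: 0.0189
```

step_arm([
  [[1,0,0,-0.002,0,0,0],[1,0,0,-0.002,0,0,0]],
])

```text
t: 11.22
ee_pos: [0.5605, -0.1756, 0.3282]
orientation: [0.546, -0.45, 0.45, -0.545]
contact_force: [0.2, 0.5, 0.7]
opening: 0.0188
```

step_arm([
  [[1,0,0,-0.0015,0,0,0],[1,0,0,-0.0015,0,0,0]],
])

```text
t: 11.48
ee_pos: [0.5605, -0.1757, 0.3255]
orientation: [0.546, -0.45, 0.45, -0.546]
contact_force: [2.3, 1.0, -4.0]
opening: 0.0188
```

step_arm([
  [[1,0,0,-0.001,0,0,0],[1,0,0,-0.001,0,0,0]],
])

```text
t: 11.72
ee_pos: [0.5604, -0.1757, 0.3234]
orientation: [0.546, -0.45, 0.45, -0.545]
contact_force: [-1.4, 0.2, -1.3]
opening: 0.0185
```

step_arm([
  [[1,0,0,-0.001,0,0,0],[1,0,0,-0.001,0,0,0]],
])

```text
t: 11.98
ee_pos: [0.5604, -0.1757, 0.3222]
orientation: [0.546, -0.45, 0.45, -0.545]
contact_force: [-4.2, 1.0, 8.1]
opening: 0.0186
```

step_arm([
  [[1,0,0,-0.001,0,0,0],[1,0,0,-0.001,0,0,0]],
])

```text
t: 12.22
ee_pos: [0.5604, -0.1756, 0.321]
orientation: [-0.546, 0.45, -0.45, 0.546]
contact_force: [-7.8, 1.7, 16.4]
opening: 0.019
```

step_arm([
  [[1,0,0,-0.001,0,0,0],[1,0,0,-0.001,0,0,0]],
])

```text
t: 12.48
ee_pos: [0.5603, -0.1756, 0.3199]
orientation: [-0.545, 0.449, -0.45, 0.546]
contact_force: [-9.8, 2.6, 25.6]
opening: 0.0187
```

step_arm([
  [[1,0,0,-0.001,0,0,0],[1,0,0,0,0,0,0]],
])

```text
t: 12.72
ee_pos: [0.5602, -0.1756, 0.3195]
orientation: [-0.545, 0.449, -0.451, 0.546]
contact_force: [-10.0, 3.3, 27.6]
opening: 0.0186
```

```bash
python3 - <<'E'
from h import *
st(); f=grab_frame("wrist"); save("w8.png",f["img"],(150,40,430,320),3)
f=grab_frame("scene"); save("s8.png",f["img"],(180,100,300,240),5)
E
```

```text
t 12.72 grip [ 0.5605 -0.1757  0.1648] jawx [ 0.19  -0.982  0.001] (yaw -1.3792) down [ 1.7e-03 -9.0e-04 -1.0e+00] F [-10.    3.3  27.6] T [0.83 1.98 0.03] open 0.0186
```

View pics/w8.png

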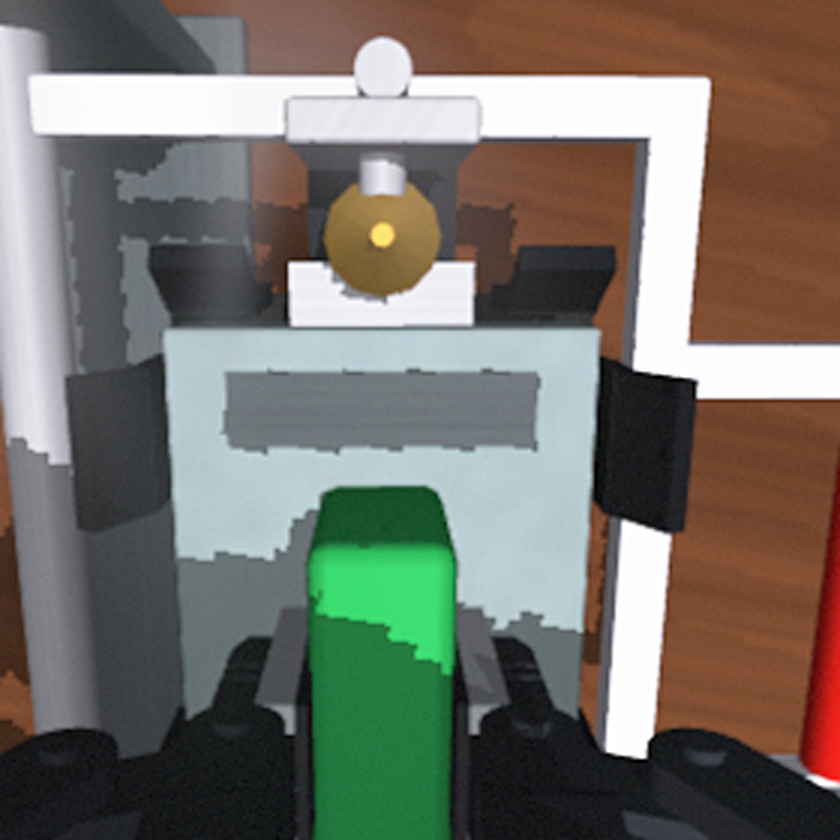

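View pics/s8.png

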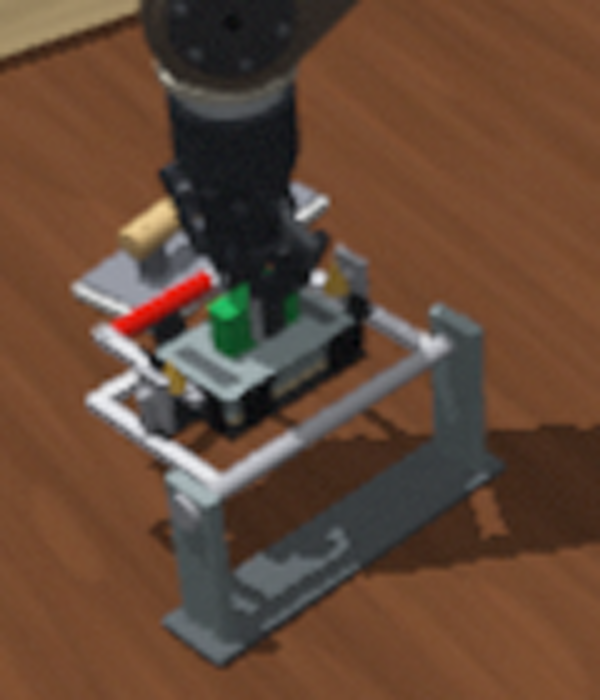

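step_arm([
  [[1,0,0,0.002,0,0,0],[1,0,0,0.002,0,0,0],[1,0,0,0.001,0,0,0],[1,0,0,0,0,0,0]],
])

```text
t: 13.32
ee_pos: [0.5603, -0.1757, 0.3223]
orientation: [0.546, -0.45, 0.45, -0.545]
contact_force: [-4.3, 1.4, 7.4]
opening: 0.0184
```

step_arm([
  [[1,0,0,0.001,0,0,0],[1,0,0,0.001,0,0,0],[1,0,0,0,0,0,0]],
])

```text
t: 13.7
ee_pos: [0.5606, -0.1757, 0.3235]
orientation: [0.546, -0.45, 0.45, -0.546]
contact_force: [-0.5, -0.3, -1.1]
opening: 0.0186
```

step_arm([
  [[1,0,0,0.001,0,0,0],[1,0,0,0,0,0,0]],
])

```text
t: 13.95
ee_pos: [0.5606, -0.1757, 0.3245]
orientation: [0.546, -0.45, 0.45, -0.545]
contact_force: [0.0, -0.7, -3.7]
opening: 0.0186
```

step_arm([
  [[1,0,0,0.001,0,0,0],[1,0,0,0.001,0,0,0],[1,0,0,0,0,0,0]],
])

```text
t: 14.32
ee_pos: [0.5605, -0.1757, 0.3266]
orientation: [0.546, -0.45, 0.45, -0.545]
contact_force: [-0.4, 0.3, -7.0]
opening: 0.0188
```

step_arm([
  [[1,0,0,0.001,0,0,0],[1,0,0,0.001,0,0,0],[1,0,0,0,0,0,0]],
])

```text
t: 14.7
ee_pos: [0.5605, -0.1757, 0.3285]
orientation: [0.546, -0.45, 0.45, -0.545]
contact_force: [1.5, -0.3, -11.2]
opening: 0.0188
```

step_arm([
  [[1,0,0,0.0012,0,0,0],[1,0,0,0,0,0,0],[1,0,0,0,0,0,0],[1,0,0,0,0,0,0]],
])

```text
t: 15.2
ee_pos: [0.5605, -0.1756, 0.3298]
orientation: [0.546, -0.45, 0.45, -0.545]
contact_force: [-0.3, 0.5, -13.2]
opening: 0.0188
```

```bash
python3 - <<'E'
from h import *
st(); f=grab_frame("wrist"); save("w9.png",f["img"],(150,40,430,320),2)
for i in range(6): grab_frame("wrist"); st()
E
```

```text
t 15.20 grip [ 0.5604 -0.1756  0.1751] jawx [ 0.19  -0.982 -0.   ] (yaw -1.3793) down [-4.e-04  1.e-04 -1.e+00] F [ -0.3   0.5 -13.2] T [-0.02 -0.24 -0.  ] open 0.0188
t 15.30 grip [ 0.5604 -0.1757  0.1751] jawx [ 0.19  -0.982 -0.   ] (yaw -1.3793) down [-3.e-04  0.e+00 -1.e+00] F [ -0.6   0.1 -13.6] T [-0.01 -0.19 -0.03] open 0.0189
t 15.35 grip [ 0.5604 -0.1757  0.1751] jawx [ 0.19  -0.982 -0.   ] (yaw -1.3793) down [-2.e-04  0.e+00 -1.e+00] F [  0.4  -0.3 -13.4] T [-0.01 -0.28  0.02] open 0.0187
t 15.40 grip [ 0.5604 -0.1757  0.1751] jawx [ 0.19  -0.982 -0.   ] (yaw -1.3793) down [-3.e-04  0.e+00 -1.e+00] F [  0.5  -0.8 -13.3] T [ 0.   -0.25 -0.03] open 0.0186
t 15.45 grip [ 0.5604 -0.1757  0.1752] jawx [ 0.19  -0.982 -0.   ] (yaw -1.3793) down [-3.e-04  0.e+00 -1.e+00] F [  0.7  -0.3 -13.7] T [-0.01 -0.16  0.02] open 0.0194
t 15.50 grip [ 0.5604 -0.1757  0.1752] jawx [ 0.19  -0.982 -0.   ] (yaw -1.3792) down [-2.e-04  0.e+00 -1.e+00] F [  0.1  -0.3 -14.1] T [-0.04 -0.23 -0.04] open 0.0188
t 15.55 grip [ 0.5604 -0.1757  0.1752] jawx [ 0.19  -0.982 -0.   ] (yaw -1.3793) down [-2.e-04  0.e+00 -1.e+00] F [  1.4   0.3 -13.2] T [ 0.02 -0.19  0.04] open 0.0189
```

View pics/w9.png

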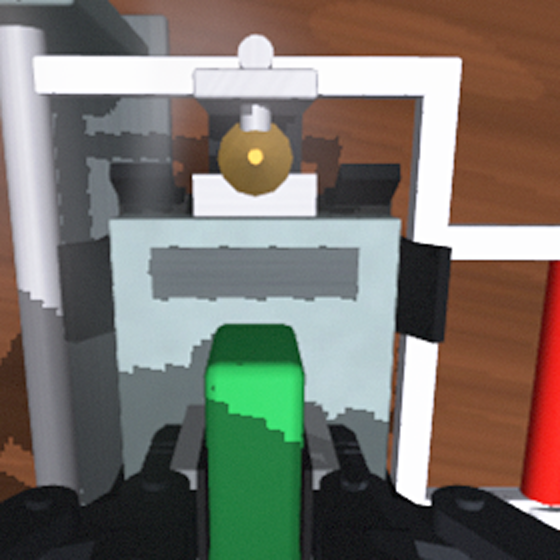

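step_arm([
  [[1,0,0,0,0,0,0],[1,0,0,0,0,0,0],[1,0,0,-0.002,0,0,0],[1,0,0,-0.002,0,0,0],[1,0,0,-0.002,0,0,0],[1,0,0,-0.0005,0,0,0],[1,0,0,0,0,0,0]],
])

```text
t: 16.42
ee_pos: [0.5606, -0.1758, 0.3238]
orientation: [-0.545, 0.45, -0.45, 0.546]
contact_force: [-0.3, -0.4, -4.8]
opening: 0.0187
```

step_arm([
  [[-0.2,0,0,0,0,0,0],[-0.2,0,0,0,0,0,0],[-0.2,0,0,0,0,0,0]],
])

```text
t: 16.8
ee_pos: [0.5606, -0.1757, 0.3237]
orientation: [-0.545, 0.45, -0.45, 0.546]
contact_force: [-1.0, -0.2, -0.6]
opening: 0.0509
```

step_arm([
  [[-0.2,0,0,0.02,0,0,0],[-0.2,0,0,0.04,0,0,0],[-0.2,0,0,0.05,0,0,0],[-0.2,0,0,0.03,0,0,0]],
])

```text
t: 17.3
ee_pos: [0.5604, -0.1756, 0.466]
orientation: [-0.545, 0.449, -0.451, 0.546]
contact_force: [0.4, 0.3, -0.0]
opening: 0.0513
```

```bash
python3 - <<'E'
from h import *
import pickle
st(); f=grab_frame("wrist"); save("w10.png",f["img"]);pickle.dump(f,open("w10.pkl","wb"));f=grab_frame("scene"); save("s10.png",f["img"],(180,100,300,240),5)
E
```

```text
t 17.30 grip [ 0.5607 -0.1758  0.3113] jawx [ 0.19  -0.982  0.002] (yaw -1.3793) down [ 0.0025 -0.0012 -1.    ] F [ 0.4  0.3 -0. ] T [ 0.05 -0.01  0.04] open 0.0513
```

View pics/w10.png

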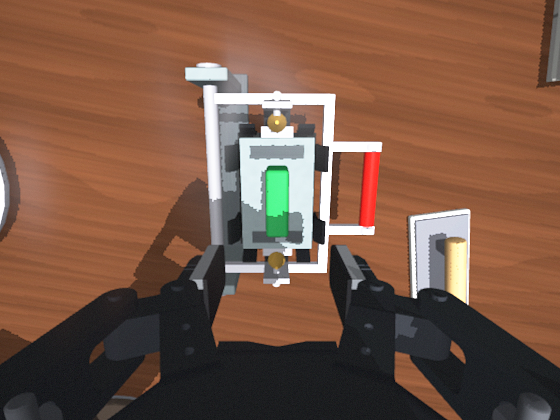

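View pics/s10.png

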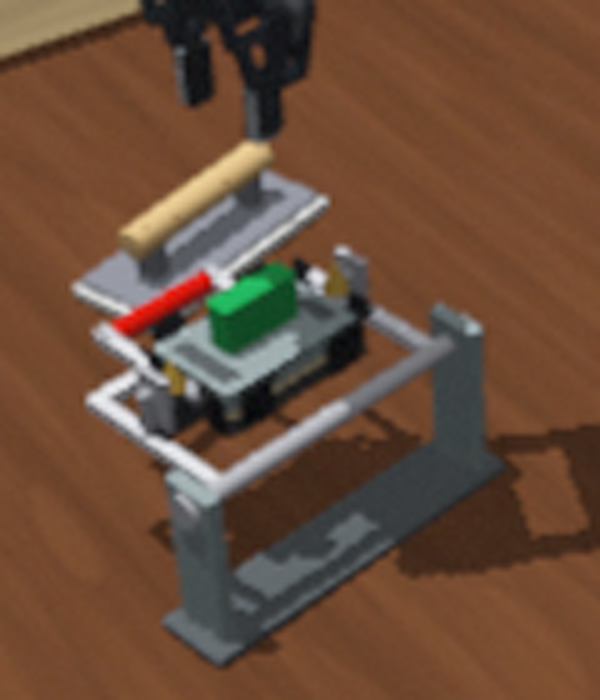

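step_arm([
  [[0.3,0.0087,-0.0489,0,0,0,0],[0.3,0.0087,-0.0489,0,0,0,0],[0.3,0,0,-0.05,0,0,0],[0.3,0,0,-0.05,0,0,0],[0.3,0,0,-0.03,0,0,0],[0.3,0,0,0,0,0,0],[0.3,0,0,0,0,0,0]],
], newtons=45)

```text
t: 18.27
ee_pos: [0.5782, -0.2736, 0.3344]
orientation: [-0.545, 0.449, -0.45, 0.546]
contact_force: [0.9, -0.4, 0.6]
opening: 0.0297
```

```bash
python3 - <<'E'
from h import *
import pickle
st(); f=grab_frame("wrist"); save("w11.png",f["img"]);pickle.dump(f,open("w11.pkl","wb"))
E
```

```text
t 18.27 grip [ 0.5783 -0.2737  0.1797] jawx [ 0.19  -0.982  0.001] (yaw -1.3792) down [ 1.1e-03 -7.0e-04 -1.0e+00] F [ 0.9 -0.4  0.6] T [0.01 0.02 0.02] open 0.0297
```

View pics/w11.png

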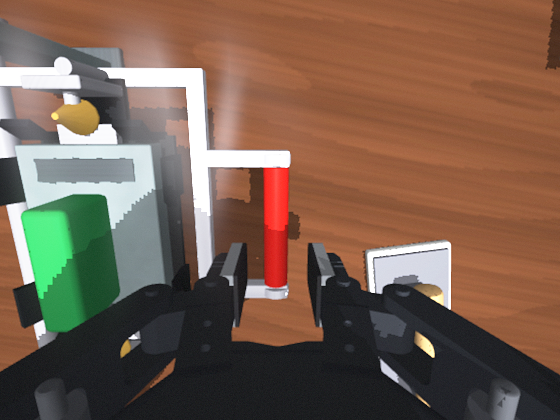

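step_arm([
  [[0.3,0,0,-0.03,0,0,0],[0.3,0,0,-0.025,0,0,0],[0.3,0,0,-0.0145,0,0,0],[0.3,0,0,0,0,0,0],[0.3,0,0,0,0,0,0]],
])

```text
t: 18.95
ee_pos: [0.5782, -0.2737, 0.2652]
orientation: [-0.545, 0.449, -0.451, 0.546]
contact_force: [-0.2, 0.1, 0.7]
opening: 0.0301
```

step_arm([
  [[1,0,0,0,0,0,0],[1,0,0,0,0,0,0],[1,0,0,0,0,0,0],[1,0,0,0,0,0,0]],
])

```text
t: 19.45
ee_pos: [0.578, -0.273, 0.265]
orientation: [-0.545, 0.45, -0.45, 0.546]
contact_force: [-1.2, 5.9, 7.1]
opening: 0.0142
```

```bash
python3 - <<'E'
from h import *
st(); f=grab_frame("wrist"); save("w12.png",f["img"])
n=np.array([-np.sin(.192),np.cos(.192)])
P=[(lambda a:np.r_[-.165*np.cos(a)*n,.165*np.sin(a)])(np.pi*i/32) for i in range(33)]
d=np.diff(P,axis=0); 
for i,x in enumerate(d): print(i,x.round(4).tolist())
E
```

```text
t 19.45 grip [ 0.5781 -0.273   0.1103] jawx [ 0.19  -0.982 -0.   ] (yaw -1.3793) down [ 8.e-04  2.e-04 -1.e+00] F [-1.2  5.9  7.1] T [ 0.87  0.2  -0.02] open 0.0142
0 [-0.0002, 0.0008, 0.0162]
1 [-0.0005, 0.0023, 0.016]
2 [-0.0008, 0.0039, 0.0157]
3 [-0.001, 0.0054, 0.0152]
4 [-0.0013, 0.0068, 0.0146]
5 [-0.0016, 0.0082, 0.0139]
6 [-0.0018, 0.0095, 0.013]
7 [-0.0021, 0.0107, 0.012]
8 [-0.0023, 0.0118, 0.0109]
9 [-0.0025, 0.0128, 0.0096]
10 [-0.0027, 0.0136, 0.0083]
11 [-0.0028, 0.0144, 0.0069]
12 [-0.0029, 0.015, 0.0055]
13 [-0.003, 0.0154, 0.0039]
14 [-0.0031, 0.0157, 0.0024]
15 [-0.0031, 0.0159, 0.0008]
16 [-0.0031, 0.0159, -0.0008]
17 [-0.0031, 0.0157, -0.0024]
18 [-0.003, 0.0154, -0.0039]
19 [-0.0029, 0.015, -0.0055]
20 [-0.0028, 0.0144, -0.0069]
21 [-0.0027, 0.0136, -0.0083]
22 [-0.0025, 0.0128, -0.0096]
23 [-0.0023, 0.0118, -0.0109]
24 [-0.0021, 0.0107, -0.012]
25 [-0.0018, 0.0095, -0.013]
26 [-0.0016, 0.0082, -0.0139]
27 [-0.0013, 0.0068, -0.0146]
28 [-0.001, 0.0054, -0.0152]
29 [-0.0008, 0.0039, -0.0157]
30 [-0.0005, 0.0023, -0.016]
31 [-0.0002, 0.0008, -0.0162]
```

View pics/w12.png

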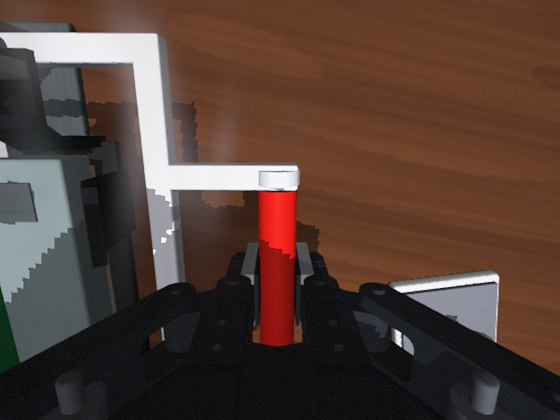

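step_arm([
  [[1,-0.0002,0.0012,0.0162,0,0,0],[1,-0.0005,0.0023,0.016,0,0,0],[1,-0.0008,0.0039,0.0157,0,0,0],[1,-0.001,0.0054,0.0152,0,0,0]],
])

```text
t: 20.0
ee_pos: [0.5757, -0.2609, 0.3271]
orientation: [0.545, -0.45, 0.45, -0.545]
contact_force: [6.8, -1.0, -12.0]
opening: 0.0142
```

```bash
python3 - <<'E'
from h import *
st(); f=grab_frame("scene"); save("s13.png",f["img"],(150,60,330,240),4)
E
```

```text
t 20.00 grip [ 0.5758 -0.2611  0.1724] jawx [ 0.19  -0.982  0.001] (yaw -1.3796) down [ 8.e-04 -8.e-04 -1.e+00] F [  6.8  -1.  -12. ] T [-0.3  -0.94 -0.03] open 0.0142
```

View pics/s13.png

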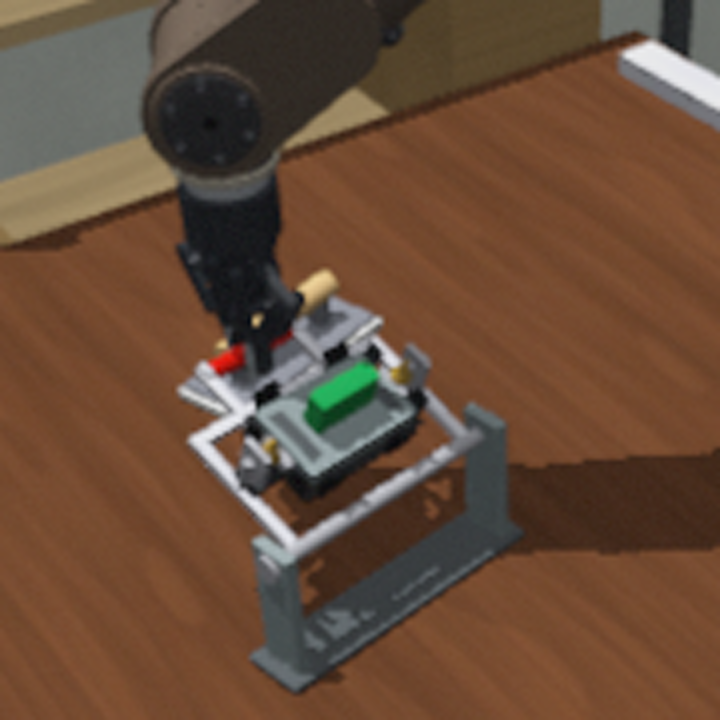

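step_arm([
  [[1,-0.001,0.0068,0.0146,0,0,0],[1,-0.0014,0.0082,0.0139,0,0,0],[1,-0.0017,0.0095,0.013,0,0,0],[1,-0.002,0.0107,0.012,0,0,0],[1,-0.0022,0.0118,0.0109,0,0,0],[1,-0.0024,0.0128,0.0096,0,0,0]],
])

```text
t: 20.8
ee_pos: [0.5646, -0.2016, 0.4015]
orientation: [0.546, -0.449, 0.451, -0.545]
contact_force: [2.0, -7.7, -6.9]
opening: 0.0142
```

step_arm([
  [[1,-0.0026,0.0136,0.0083,0,0,0],[1,-0.0027,0.0144,0.0069,0,0,0],[1,-0.0028,0.015,0.0055,0,0,0],[1,-0.0028,0.0154,0.0039,0,0,0]],
])

```text
t: 21.3
ee_pos: [0.5535, -0.1432, 0.4266]
orientation: [0.546, -0.449, 0.451, -0.545]
contact_force: [-0.3, -8.6, -0.7]
opening: 0.0146
```

```bash
python3 - <<'E'
from h import *
st(); f=grab_frame("scene"); save("s14.png",f["img"],(150,60,330,240),4)
E
```

```text
t 21.30 grip [ 0.5537 -0.1437  0.2719] jawx [ 0.19  -0.982  0.003] (yaw -1.3796) down [ 0.0011 -0.0033 -1.    ] F [-0.3 -8.6 -0.7] T [-1.34  0.19  0.01] open 0.0146
```

View pics/s14.png

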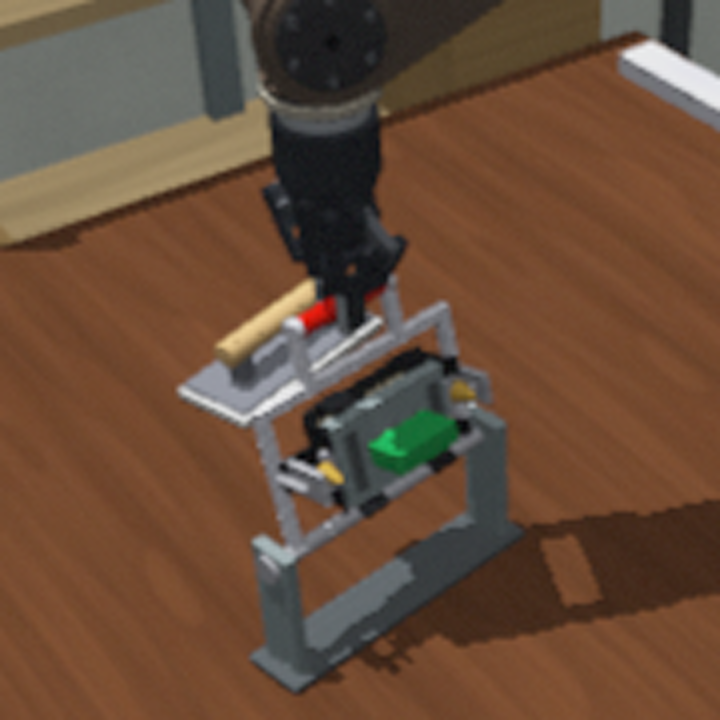

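Swinging nicely; continue past the top.

step_arm([
  [[1,-0.0029,0.0157,0.0024,0,0,0],[1,-0.003,0.0159,0.0008,0,0,0],[1,-0.003,0.0159,-0.0008,0,0,0],[1,-0.003,0.0157,-0.0024,0,0,0],[1,-0.0029,0.0154,-0.0039,0,0,0],[1,-0.0028,0.015,-0.0055,0,0,0]],
])

```text
t: 22.1
ee_pos: [0.5357, -0.0489, 0.4176]
orientation: [0.546, -0.449, 0.45, -0.545]
contact_force: [-5.3, -4.4, 7.9]
opening: 0.0143
```

step_arm([
  [[1,-0.0027,0.0144,-0.0069,0,0,0],[1,-0.0026,0.0136,-0.0083,0,0,0],[1,-0.0024,0.0128,-0.0096,0,0,0],[1,-0.0022,0.0118,-0.0109,0,0,0]],
])

```text
t: 22.6
ee_pos: [0.5257, 0.0041, 0.3813]
orientation: [-0.546, 0.45, -0.45, 0.546]
contact_force: [-6.1, -0.2, 6.7]
opening: 0.0146
```

```bash
python3 - <<'E'
from h import *
st(); f=grab_frame("scene"); save("s15.png",f["img"],(150,60,330,240),4)
E
```

```text
t 22.60 grip [0.5257 0.0042 0.2266] jawx [ 0.19  -0.982 -0.   ] (yaw -1.3793) down [-1.e-04  1.e-04 -1.e+00] F [-6.1 -0.2  6.7] T [-0.14  0.77 -0.02] open 0.0146
```

View pics/s15.png

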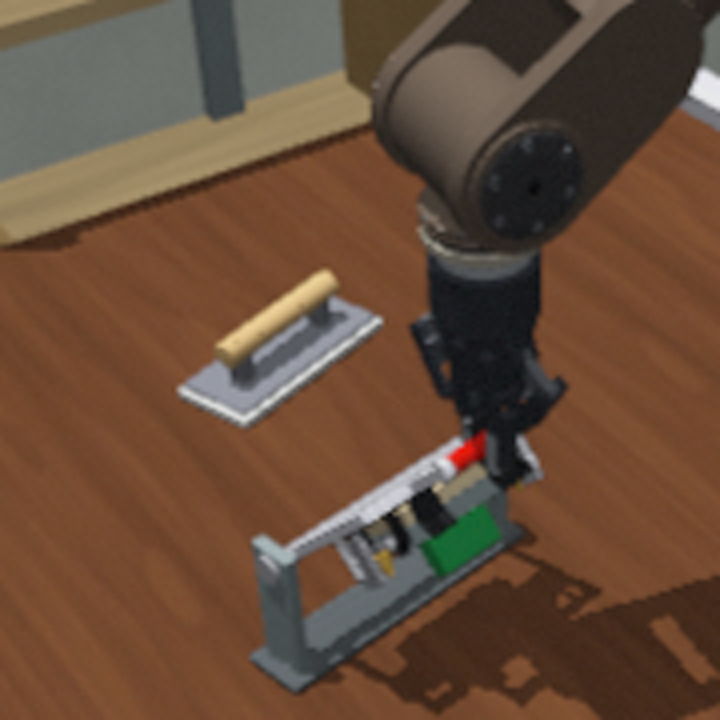

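step_arm([
  [[1,-0.0022,0.0107,-0.012,0,0,0],[1,-0.002,0.0095,-0.013,0,0,0],[1,-0.0017,0.0082,-0.0139,0,0,0],[1,-0.0014,0.0068,-0.0146,0,0,0]],
])

```text
t: 23.15
ee_pos: [0.5188, 0.0393, 0.3274]
orientation: [-0.545, 0.45, -0.45, 0.546]
contact_force: [-1.0, -1.4, 3.6]
opening: 0.0147
```

step_arm([
  [[1,-0.001,0.0054,-0.0152,0,0,0],[1,-0.0008,0.0039,-0.0157,0,0,0],[1,0,0,0,0,0,0]],
])

```text
t: 23.52
ee_pos: [0.5173, 0.0485, 0.2952]
orientation: [0.546, -0.45, 0.449, -0.545]
contact_force: [2.1, 6.0, -10.6]
opening: 0.0149
```

```bash
python3 - <<'E'
from h import *
st()
E
```

```text
t 23.52 grip [0.5171 0.0485 0.1405] jawx [ 0.19  -0.982 -0.001] (yaw -1.3792) down [-1.2e-03  5.0e-04 -1.0e+00] F [  2.1   6.  -10.6] T [ 0.77 -0.45 -0.04] open 0.0149
```

step_arm([
  [[1,-0.0004,0.0018,-0.012,0,0,0],[1,-0.0003,0.0012,-0.01,0,0,0],[1,0,0.0003,-0.006,0,0,0],[1,0,0,0,0,0,0]],
])

```text
t: 24.02
ee_pos: [0.5167, 0.0513, 0.2675]
orientation: [0.546, -0.45, 0.45, -0.545]
contact_force: [2.9, 0.7, -12.3]
opening: 0.0141
```

step_arm([
  [[1,0,0,-0.002,0,0,0],[1,0,0,0,0,0,0]],
])

```text
t: 24.28
ee_pos: [0.5166, 0.0514, 0.2662]
orientation: [-0.546, 0.45, -0.45, 0.546]
contact_force: [1.0, -1.3, -2.7]
opening: 0.0148
```

```bash
python3 - <<'E'
from h import *
st()
E
```

```text
t 24.27 grip [0.5166 0.0514 0.1115] jawx [ 0.19  -0.982  0.   ] (yaw -1.3793) down [ 3.e-04 -2.e-04 -1.e+00] F [ 1.  -1.3 -2.7] T [-0.2  -0.17 -0.05] open 0.0148
```

Press gently into the stop.

step_arm([
  [[1,0,0,-0.001,0,0,0],[1,0,0,-0.001,0,0,0],[1,0,0,0,0,0,0]],
])

```text
t: 24.65
ee_pos: [0.5165, 0.0514, 0.2649]
orientation: [-0.545, 0.45, -0.45, 0.546]
contact_force: [-1.9, -1.9, 10.9]
opening: 0.0144
```

step_arm([
  [[1,0,0,-0.001,0,0,0],[1,0,0,0,0,0,0],[1,0,0,0,0,0,0]],
])

```text
t: 25.02
ee_pos: [0.5165, 0.0514, 0.2647]
orientation: [-0.545, 0.449, -0.45, 0.546]
contact_force: [-5.7, -1.5, 23.0]
opening: 0.0147
```

step_arm([
  [[1,0,0,0.001,0,0,0],[1,0,0,0,0,0,0],[0.3,0,0,0,0,0,0],[0.3,0,0,0,0,0,0],[0.3,0,0,0,0,0,0]],
])

```text
t: 25.65
ee_pos: [0.5165, 0.0515, 0.264]
orientation: [0.546, -0.45, 0.45, -0.545]
contact_force: [0.8, 0.6, -0.7]
opening: 0.0299
```

step_arm([
  [[0.3,0,0,0.03,0,0,0],[0.3,0,0,0.05,0,0,0],[0.3,0,0,0.06,0,0,0],[0.3,-0.02,0.02,0.04,0,0,0],[0.3,-0.02,0.04,0.02,0,0,0],[0.3,0,0,0,0,0,0]],
])

```text
t: 26.4
ee_pos: [0.4753, 0.1131, 0.4657]
orientation: [-0.545, 0.449, -0.45, 0.547]
contact_force: [-0.1, -1.4, 0.2]
opening: 0.0296
```

```bash
python3 - <<'E'
from h import *
import pickle
st(); fs={n:grab_frame(n) for n in("scene","top","wrist")}; pickle.dump(fs,open("fe.pkl","wb"))
save("s16.png",fs["scene"]["img"]); save("s16c.png",fs["scene"]["img"],(180,100,330,260),4); save("t16.png",fs["top"]["img"]); save("w16.png",fs["wrist"]["img"])
E
```

```text
t 26.40 grip [0.4757 0.1132 0.311 ] jawx [ 0.193 -0.981  0.   ] (yaw -1.3768) down [ 2.8e-03  5.0e-04 -1.0e+00] F [-0.1 -1.4  0.2] T [-0.01 -0.04  0.04] open 0.0296
```

View pics/s16c.png

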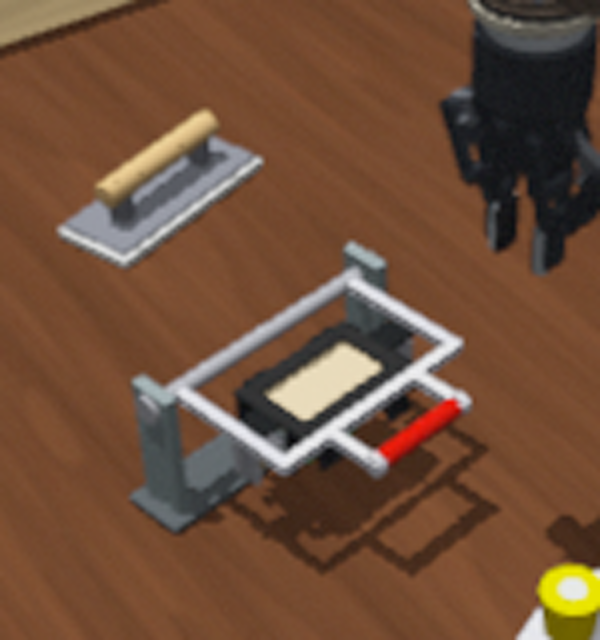

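View pics/w16.png

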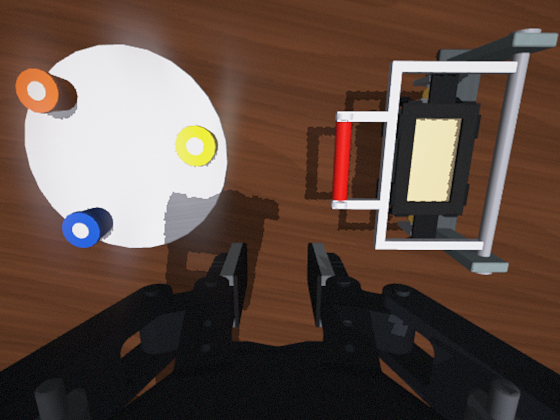

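View pics/t16.png

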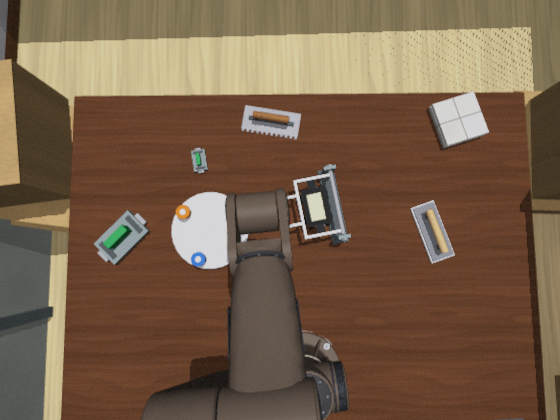

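```bash
python3 - <<'E'
from h import *
import pickle
fe=pickle.load(open("fe.pkl","rb")); f0=pickle.load(open("f0.pkl","rb"))
obs=[]
for n in("scene","wrist"):
    f=fe[n]; m=mask(f["img"],(0,180,90),(6,255,255))|mask(f["img"],(175,180,90),(180,255,255)); m=cv2.morphologyEx(m,cv2.MORPH_CLOSE,np.ones((5,5)))
    c=max(cv2.findContours(m,0,1)[0],key=cv2.contourArea); r=cv2.minAreaRect(c)[0]; obs.append((f,*r)); print(n,r)
print("bar",tri(obs))
for n,c in (("scene",(180,120,260,170)),("top",(405,195,460,270)),("top",(170,200,200,270)),("scene",(300,235,330,265)),("scene",(345,245,400,310))):
    a,b=[q[n]["img"][c[1]:c[3],c[0]:c[2]].astype(int) for q in(f0,fe)]; print(n,c,np.abs(a-b).max(2).mean().round(1))
for nm,lo,hi in(("y",(25,150,80),(33,255,255)),("o",(8,200,150),(18,255,255)),("b",(105,150,80),(120,255,255))):
    for q in(f0,fe): print(nm,[(round(x[0],1),round(x[1],1)) for x in blobs(q["scene"]["img"][230:320,300:400],lo,hi,30)])
robot.hand_in(); st()
E
```

```text
scene (284.7516784667969, 207.07382202148438)
wrist (341.34552001953125, 160.45516967773438)
bar (array([0.517185  , 0.0526023 , 0.11410055]), [np.float64(0.0014024810349773232), np.float64(0.001402481034977386)])
scene (180, 120, 260, 170) 18.0
top (405, 195, 460, 270) 5.2
top (170, 200, 200, 270) 7.4
scene (300, 235, 330, 265) 4.9
scene (345, 245, 400, 310) 31.1
y [(22.1, 20.1)]
y [(22.1, 20.0)]
o [(59.0, 64.2)]
o [(59.0, 64.2)]
b [(86.8, 27.6)]
b [(86.8, 27.6)]
the job is handed in; nothing more can be done
the job is handed in; nothing more can be done
```

The sandstone carrier is latched in the cradle, the frame is swung fully over with the stone facing up through the window, and the job is handed in.

- **Pressing in:** The press went a little over your limit. The wrist read about 28 N, roughly 31 N on the stone with the carrier's weight added, against the 25 N asked. That is below the 40 N at which the stone chips. The camera showed both catches over the lugs.
- **Tug:** I pulled straight up about 9.7 N over the carrier's weight and held it for more than half a second. The latch stretched as expected and held.
- **Swing-over:** I swung the frame by the red bar until it hit its stop. There the bar took 23 N of downward push without moving, at the same hand height as at the start. Afterwards two camera views put the bar 114 mm above the counter, against 110 mm expected, which is within calibration error.
- **Last checks:** The last reading before hand-in, at 26.4 s, showed the gripper clear and no contact force. The tubs are in the same image positions as at the start. The float looks unmoved in the overhead view, but I did not measure it.

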